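# Make up two governor service kits

### The arm

A 7-joint arm with a two-finger parallel gripper is mounted at the origin on the work surface. World frame = base frame: x ahead of the robot, y to its left, z up, the work surface at z = 0. Lengths are in m, angles in rad, forces in N, time in s.
With the tool pointing down it reaches from about 0.425 to 0.875 m from the base axis. Payload 8.4 kg.
Tool frame: the origin (TCP) lies between the finger pads; the fingertips stand nose_length ahead of it and the grasp point (between the pads) lies 2 mm behind it (nose_length is the distance from the TCP to the fingertips, in m); z points along the fingers, y is the direction in which the jaws open and shut (so a half turn about z gives the same grasp; the last joint's range is limited). The gripper opens to 87 mm and grips with 3 to 60 N. Pads are 19 mm wide; open, the fingers measure 117 mm over their backs; the gripper's body (75 mm by 190 mm) begins 51 mm behind the grasp point.
Start: joints at [-1.236, 0.333, 0.04, 1.465, -0.013, 1.343, -0.059], TCP at [0.273, 0.59, 0.24] pointing down, gripper open.
Joint ranges: [-2.58, 2.58], [-0.38, 2.09], [-1.3, 1.39], [0.25, 2.4], [-1.5, 4.64], [0.08, 2.09], [-2.65, 2.65]. Speed limits (rad/s): [2.22, 2.22, 2.79, 2.79, 3.14, 3.14, 3.14].

### API

Orientations are given as a unit quaternion [x, y, z, w].
In Python, from bench import observe, camera, camera_model, job_done, nose_length gives the robot as it stands. The module is installed in compiled form; this text tells all that it offers.
- The arm moves only by the shell command python3 -m pendant 'ROWS' [OPENING] [FORCE]. ROWS is JSON, a list of rows, each an object with "travel": the shift along the world's x, y, z in cm, a list of three; "delta_rot": the turn, a rotation vector about the world's x, y, z in rad, a list of three. In form: [{"travel": [tx, ty, tz], "delta_rot": [ax, ay, az]}, ...]. A call has exactly 10 rows; each row shifts and turns the commanded pose from where the row before left it; what a row does not reach is not made up. A row lasts 1/10 s, in which the tool goes at most 50 mm and 8.59 degrees, less where a joint would pass 70% of its speed; a pose out of reach is approached as far as the arm can. A call is refused whole if a number of a shift passes 5 or a number of a turn 0.15, either way. A call with a gripper value outside its range is refused whole. OPENING is the gripper command: -1 is shut, 1 is fully open, values between are in proportion, set as the call begins (- or left out, the last holds). The fingers move at their own pace and stop on an object; FORCE is the grip in N (left out, the last holds). Time passes only in rows, so rows that do not move let the fingers close, or fill a call up. It gives the time, the measured TCP pose, the force and the opening at its end, in the units of the state.
- observe(): the state, without advancing time (a new reading comes with each control period).
- camera(name): name is "scene" or "side" or "wrist"; returns the picture (480x640x3 uint8, red, green, blue); there is no depth.
- camera_model(name): a dict with "camera_matrix" (3x3 intrinsics, pixels), "dist" ([k1, k2, p1, p2, k3] as OpenCV has them; the pictures are not rectified), "xyz" and "attitude" of the camera in the world. Camera axes: x right, y up, looking along -z (the intrinsics and any distortion apply to the point x, -y, -z); pixel columns grow to the right and rows downward; lengths in m; the calibration is good to about 2 mm. A picture is of the moment at which its call begins: read the wrist's pose just before it. camera_model takes no time and is no camera call; for the wrist camera it gives the pose at the moment of the call.
- job_done(): hands the job in, once; it reports no verdict.
The state is a dict: "time_s": time; "joints": joint angles; "dq": joint speeds; "joint_efforts": joint torques, N m; "position": TCP position; "tool_rot": TCP orientation; "wrist_force": force on the tool from outside, world axes, zero at the start; "wrist_torque": the same for the moment, N m; "opening": opening from 0.0 (shut) to 1.0 (fully open).
Only numpy, scipy, OpenCV 4.12 (cv2) and the standard library are available. Lean on these libraries where they do the work, as an engineer would, in place of code of your own. Each camera call takes 0.05 s, during which the arm holds its last target. There are 200 camera calls.

### The job

Make up the two governor service kits from the stock: the red pawl arm and the brass knob go on the red-edged tray; the cover plate, the black knob and the feeler gauge block go on the blue-edged tray. Set each part right way up and flat on its own outline, centred on it and, for the long parts, lined up with it (either end first). Leave the two hex keys lying undisturbed on the magnetic strip.

Things in the scene. Friction and masses are not known exactly. Their poses are not given: they have to be found in the camera images.
- tray_red: RED-EDGED TRAY. Fixed kit tray 180 (x) by 150 (y) mm; white floor 6 mm above the bench, red edge 6 mm wide and 4 mm above the floor. Origin: centre of underside. Grey outlines painted on the floor (centres in tray x, y, mm): pawl arm, 96 x 36 mm, at (0, 35), long way along tray x; brass knob, round, 38 mm, at (0, -40).
- tray_blue: BLUE-EDGED TRAY. Fixed kit tray 180 (x) by 150 (y) mm; white floor 6 mm above the bench, blue edge 6 mm wide and 4 mm above the floor. Origin: centre of underside. Grey outlines painted on the floor (centres in tray x, y, mm): cover plate, 82 x 60 mm, at (-30, 35); gauge block, 66 x 28 mm, at (-30, -45), both long way along tray x; black knob, round, 44 mm, at (55, 0).
- pawl_arm: Red-painted pawl arm lying flat on the bench, 90 mm long (its x) and 32 mm wide at most; the straight middle (from x = -12 to +16 mm) is a bar 18 mm wide and 16 mm high, the place to grip it; round boss 30 mm across, 18 mm high, at the -x end, a bare steel tooth at the +x end. 0.15 kg. Origin at the middle of its length on the underside, near the centre of mass; z up.
- cover_plate: Cast aluminium cover plate lying flat on the bench: 76 mm (x) by 54 mm (y), 10 mm thick, with a raised ridge along the middle of its top, 52 mm long (x), 20 mm wide (y), its top 26 mm above the underside: grip it by the ridge. 0.18 kg. Origin at the centre of the underside; z up.
- brass_knob: Brass knurled knob, an upright cylinder 30 mm across and 22 mm high, standing on the bench. 0.12 kg. Origin at the centre of its underside; z up.
- black_knob: Black plastic knob, an upright cylinder 36 mm across and 22 mm high, with a steel insert in the top, standing on the bench. 0.06 kg. Origin at the centre of its underside; z up.
- gauge_block: Steel feeler gauge block, a bar 60 mm long (x), 22 mm wide (y), 22 mm high, lying across the magnetic strip between or beside the hex keys. 0.2 kg; lifts off freely (the strip exerts no pull). Origin at the centre of its underside; z up.
- strip: Dark magnetic strip fixed flat on the bench beyond the stock, 60 mm wide (x), 320 mm long (y), 12 mm high, yellow ends. Origin at the centre of its underside. On it, in any order, lie the gauge block and the two hex keys.
- hex_key_large: Large hex key in an orange sleeve, L-shaped, 8 mm thick, lying on the strip; long leg 80 mm along its y at x = -8 mm, short leg to x = +24 mm at its -y end. Not to be disturbed. Origin on the strip's top, at mid-length.
- hex_key_small: Small bright hex key, L-shaped, 6 mm thick, lying on the strip; long leg 78 mm along its y at x = -8 mm, short leg to x = +23 mm at its -y end. Not to be disturbed. Origin on the strip's top, at mid-length.
Things that resemble listed ones, but are neither listed nor needed, are in the scene too. There is more than one size of the black_knob; the job needs the middle-sized.

How it is judged:
By the outcome, as a careful person would: the job done as asked, in the order asked, and still so for the second after the job is handed in, with the robot touching nothing.
It also fails if it takes over 106 s, if anything falls off the work surface, if the arm or the gripper's body presses on something with over 40 N, if the wrist force passes 120 N, or if a joint passes its speed limit or range.

## Working session

There is one attempt and no reset: what is moved stays moved. The work goes in short steps, Python scripts to look and compute and a shell command to move; the robot and the scene stay as the last step left them, time stands still between calls to the robot, and variables do not carry over. Pictures are saved under pics/ and viewed, about 12 in all and at most 16, crops included, and the job is handed in when it is done.

```bash
mkdir -p pics; cat > h.py <<'E'
import numpy as np, cv2, json
from scipy.spatial.transform import Rotation as R
from bench import observe, camera, camera_model, nose_length
def snap(n,f):
    m=camera_model(n); im=camera(n); cv2.imwrite(f'pics/{f}.png',im[:,:,::-1]); 
    json.dump({k:np.array(v).tolist() for k,v in m.items()},open(f'pics/{f}.json','w')); return im
def load(f):
    return cv2.imread(f'pics/{f}.png')[:,:,::-1], json.load(open(f'pics/{f}.json'))
def rot(a):
    a=np.array(a,float)
    return a if a.shape==(3,3) else R.from_quat(a).as_matrix()
def cast(m,uv,z):
    p=cv2.undistortPoints(np.array(uv,float).reshape(-1,1,2),np.array(m['camera_matrix']),np.array(m['dist'],float)).reshape(-1,2)
    d=np.c_[p[:,0],-p[:,1],-np.ones(len(p))]@rot(m['attitude']).T; o=np.array(m['xyz'])
    return o+d*((z-o[2])/d[:,2])[:,None]
def proj(m,P):
    q=(np.array(P,float).reshape(-1,3)-m['xyz'])@rot(m['attitude']); q=q*[1,-1,-1]
    return cv2.projectPoints(q,np.zeros(3),np.zeros(3),np.array(m['camera_matrix']),np.array(m['dist'],float))[0].reshape(-1,2)
E
python3 - <<'E'
from h import *
print(nose_length if not callable(nose_length) else nose_length()); print(observe())
for n in('scene','side','wrist'):
    snap(n,n); print(n,camera_model(n))
a=[load(n)[0] for n in('scene','side')]
E
```

```text
0.017
{'time_s': 0.0, 'joints': array([-1.23618488,  0.33390448,  0.03984683,  1.46625049, -0.01338985,
        1.34325873, -0.05849771]), 'dq': array([-0.00098439, -0.00054906,  0.00178286, -0.00080241,  0.00144147,
       -0.000904  ,  0.00230014]), 'joint_efforts': array([ 6.74526495e-05, -6.56353998e+01,  1.33515313e+00, -4.03803170e+01,
       -5.97319426e-02,  4.44099843e-02,  1.28233705e-04]), 'position': array([0.27305173, 0.58940488, 0.23867318]), 'tool_rot': array([ 2.15202417e-01,  9.76569155e-01, -7.69215572e-04, -1.14723778e-04]), 'wrist_force': array([ 0.359193  , -0.19579787,  0.54842812]), 'wrist_torque': array([ 0.06917631, -0.03614443, -0.00146805]), 'opening': 0.9989464034879103}
scene {'camera_matrix': array([[445.28065909,   0.        , 323.31011542],
       [  0.        , 445.28065909, 237.34861726],
       [  0.        ,   0.        ,   1.        ]]), 'dist': array([-0.06461922,  0.        ,  0.        ,  0.        ,  0.        ]), 'xyz': array([1.04403141, 0.29946988, 0.47352769]), 'attitude': array([0.20937286, 0.38693453, 0.79630369, 0.41514467])}
side {'camera_matrix': array([[501.46781171,   0.        , 319.55920823],
       [  0.        , 501.46781171, 237.69429234],
       [  0.        ,   0.        ,   1.        ]]), 'dist': array([-0.06747928,  0.        ,  0.        ,  0.        ,  0.        ]), 'xyz': array([0.11505449, 0.4912693 , 0.61918776]), 'attitude': array([-0.15078892,  0.38189157,  0.85115311, -0.32704728])}
wrist {'camera_matrix': array([[370.27725097,   0.        , 316.76958549],
       [  0.        , 370.27725097, 246.48828797],
       [  0.        ,   0.        ,   1.        ]]), 'dist': array([-0.0231515,  0.       ,  0.       ,  0.       ,  0.       ]), 'xyz': array([0.19864888, 0.62323924, 0.38319986]), 'attitude': array([-0.12522513, -0.07913759,  0.53223662,  0.8335347 ])}
```

View pics/scene.png

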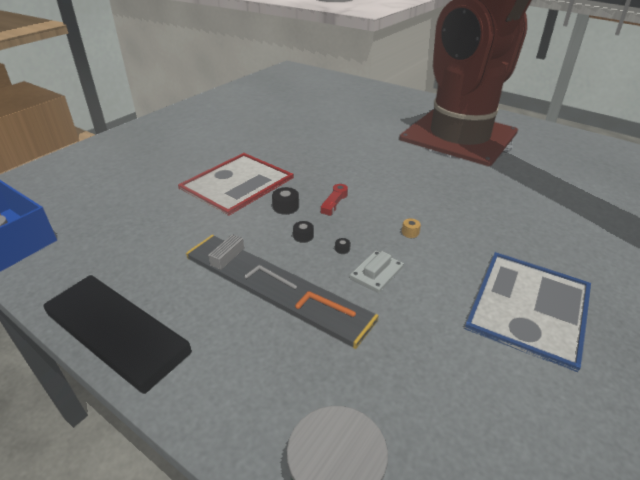

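View pics/side.png

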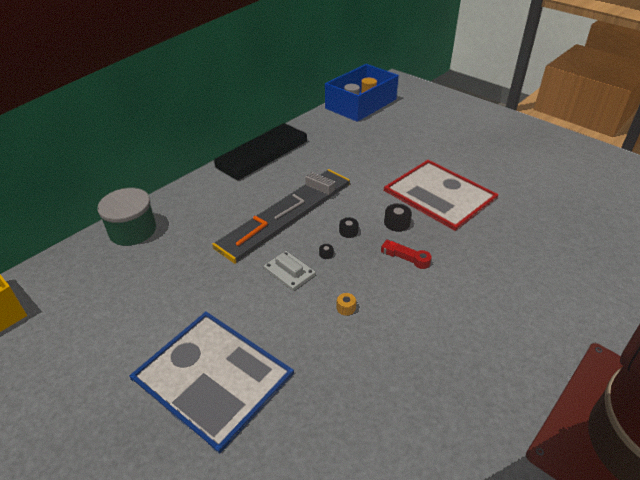

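```bash
cat > m.py <<'E'
from h import *
def rect(m,mask,z,n=1,amin=30):
    out=[]
    cs,_=cv2.findContours(mask.astype(np.uint8),cv2.RETR_EXTERNAL,cv2.CHAIN_APPROX_NONE)
    for c in sorted(cs,key=cv2.contourArea)[::-1][:n]:
        if cv2.contourArea(c)<amin: continue
        P=cast(m,c.reshape(-1,2),z)[:,:2]*1000
        (x,y),(w,h),a=cv2.minAreaRect(P.astype(np.float32))
        if w<h: w,h,a=h,w,a+90
        a=(a+90)%180-90
        M=cv2.moments(c); px=(round(M['m10']/M['m00']),round(M['m01']/M['m00']))
        out.append((px,round(x,1),round(y,1),round(w,1),round(h,1),round(a,1)))
    return out
def masks(im):
    h=cv2.cvtColor(im,cv2.COLOR_RGB2HSV).astype(int); H,S,V=h[...,0],h[...,1],h[...,2]
    return dict(red=((H<6)|(H>174))&(S>140)&(V>70),blue=(H>105)&(H<125)&(S>130)&(V>50),brass=(H>12)&(H<28)&(S>110)&(V>90),orange=(H>6)&(H<14)&(S>180)&(V>120),black=(V<55)&(S<120),white=(V>150)&(S<60))
E
python3 - <<'E'
from m import *
for f in('scene','side'):
    im,m=load(f); k=masks(im); print(f)
    for n,z,c in(('red',.01,4),('blue',.01,3),('brass',.011,5),('orange',.02,2),('black',.011,8),('white',.01,8)):
        print(n,*rect(m,k[n],z,c),sep='\n  ')
im=np.hstack([cv2.resize(load('scene')[0][170:350,170:450],None,fx=1.4,fy=1.4*1,interpolation=3),cv2.resize(load('side')[0][160:340,210:490],None,fx=1.4,fy=1.4,interpolation=3)])
cv2.imwrite('pics/c1.png',im[:,:,::-1])
E
```

```text
scene
red
  ((328, 204), 455.2, -86.5, 39.7, 18.9, 12.3)
blue
  ((21, 227), 808.8, -533.2, 323.3, 87.0, 65.3)
brass
  ((411, 227), 436.2, 75.5, 51.9, 28.6, 29.8)
  ((365, 330), 684.4, 126.2, 65.7, 6.2, 2.1)
orange
black
  ((118, 332), 877.8, -154.6, 236.9, 84.0, -90.0)
  ((461, 33), -1117.7, -411.4, 1056.3, 172.8, 19.2)
  ((286, 204), 497.4, -158.6, 79.9, 45.9, 39.7)
  ((303, 233), 556.3, -72.7, 48.7, 31.3, 35.7)
  ((342, 248), 551.3, 4.0, 31.4, 20.0, 32.1)
white
  ((532, 308), 501.5, 300.2, 163.0, 136.6, 5.3)
  ((607, 70), -1142.7, 214.3, 1504.3, 242.8, 3.5)
  ((48, 71), 377.8, -1330.4, 1103.4, 253.5, 63.8)
  ((106, 62), -33.2, -1605.9, 1928.9, 168.9, 58.8)
  ((235, 181), 493.9, -289.1, 163.9, 131.9, -4.1)
  ((538, 57), -1196.6, -53.4, 1633.0, 241.4, 9.3)
  ((352, 7), -1164.7, -1074.2, 1127.1, 543.8, -50.3)
  ((377, 269), 563.2, 78.3, 79.7, 53.0, -3.0)
side
red
  ((441, 194), 492.3, -285.5, 183.5, 159.3, -4.2)
  ((581, 392), 91.2, -4.5, 221.3, 47.6, 89.6)
  ((408, 254), 438.5, -84.2, 90.5, 45.8, 17.1)
blue
  ((212, 379), 499.7, 301.6, 183.0, 150.9, 5.2)
  ((361, 92), 911.6, -553.4, 
[... 320 characters left out ...]

black
  ((260, 151), 884.9, -154.5, 239.3, 110.8, -89.9)
  ((611, 445), 44.3, 22.1, 120.7, 52.4, -43.3)
  ((524, 53), 727.0, -1231.1, 1068.4, 42.3, -69.9)
  ((140, 227), 861.4, 188.4, 99.5, 76.1, -13.9)
  ((397, 217), 508.8, -158.9, 81.6, 49.4, -58.4)
  ((289, 223), 652.5, -29.0, 311.4, 12.6, -89.5)
  ((633, 133), 268.7, -860.2, 263.5, 24.4, -82.8)
  ((348, 227), 559.1, -72.6, 55.2, 35.6, -49.5)
white
  ((212, 378), 500.0, 301.5, 164.5, 135.6, 5.2)
  ((441, 192), 492.8, -288.1, 164.0, 130.8, -4.4)
  ((575, 27), 680.3, -1465.1, 384.1, 151.8, -78.1)
  ((288, 270), 566.8, 78.3, 73.6, 52.5, -2.7)
  ((459, 45), 921.4, -1119.9, 370.6, 51.1, -60.9)
  ((544, 15), 801.1, -1549.6, 203.9, 26.4, -71.8)
```

View pics/wrist.png

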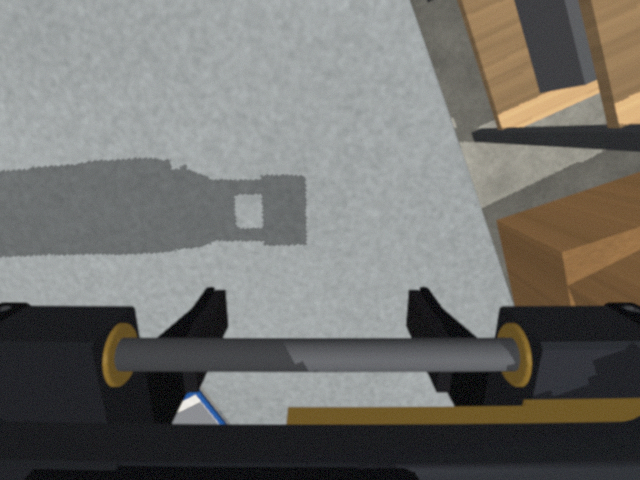

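```bash
python3 - <<'E'
from m import *
for f in('scene','side'):
    im,m=load(f); k=masks(im); print(f)
    for n,c in(('blue',(500,301.5)),('red',(493,-288))):
        a=np.radians(5.2 if n=='blue' else -4.2); Q=np.array([[-80,-65],[80,-65],[80,65],[-80,65]])@np.array([[np.cos(a),np.sin(a)],[-np.sin(a),np.cos(a)]])
        q=proj(m,np.c_[(Q+c)/1000,np.full(4,.006)])
        z=np.zeros((480,640),np.uint8); cv2.fillPoly(z,[q.round().astype(int)],1)
        g=im.max(2)
        print(n,*rect(m,(z>0)&(g<140),.006,4),sep='\n  ')
    # steel inserts & small things: bright, within stock
    B={'scene':[('black',272,325,215,245),('brass',400,422,215,240),('pawl',315,352,180,216),('blk',190,270,225,275),('ridge',345,410,245,290)],'side':[('black',336,362,214,240),('brass',334,360,290,316),('pawl',376,436,236,270),('blk',300,340,170,196),('ridge',260,320,245,292)]}[f]
    for n,x0,x1,y0,y1 in B:
        g=cv2.cvtColor(im,cv2.COLOR_RGB2GRAY).astype(int); z=np.zeros((480,640),bool); z[y0:y1,x0:x1]=1
        if n=='black': r=rect(m,z&(g>85)&(cv2.erode(cv2.dilate((g<50).astype(np.uint8),np.ones((7,7))),np.ones((9,9)))>0),.022,2,3)
        elif n=='brass': r=rect(m,z&k['brass'],.011,1),rect(m,z&(g<90),.022,2,3)
        elif n=='pawl':
            h=cv2.cvtColor(im,cv2.COLOR_RGB2HSV).astype(int); r=rect(m,z&((h[...,0]<8)|(h[...,0]>170))&(h[...,1]>100),.012,2)
        else: continue
        print(n,r)
def up(f,x0,y0): return cv2.resize(load(f)[0][y0:y0+130,x0:x0+230],None,fx=3.4,fy=3.4,interpolation=2)[:300] if 0 else cv2.resize(load(f)[0][y0:y0+88,x0:x0+235],None,fx=3.4,fy=3.4,interpolation=2)
cv2.imwrite('pics/c1.png',np.vstack([up('scene',190,170+18),up('side',240,165)])[:,:,::-1])
E
```

```text
scene
blue
  ((559, 300), 465.2, 333.2, 81.9, 59.4, 5.0)
  ((525, 329), 553.6, 305.8, 43.2, 41.3, -55.9)
  ((505, 282), 472.7, 253.0, 65.3, 27.1, 4.7)
red
  ((247, 186), 494.0, -256.9, 95.7, 35.1, -4.3)
  ((223, 174), 488.0, -331.8, 34.7, 34.5, 4.0)
black []
brass ([((411, 227), 436.2, 75.5, 51.9, 28.6, 29.8)], [])
pawl [((334, 198), 437.6, -84.9, 110.8, 33.7, 16.1)]
side
blue
  ((208, 404), 468.9, 332.9, 82.7, 59.7, 5.2)
  ((249, 364), 476.4, 253.0, 65.3, 27.6, 5.0)
  ((185, 355), 556.7, 305.5, 43.0, 42.9, -76.3)
red
  ((430, 199), 497.4, -256.3, 95.5, 36.3, -4.0)
  ((451, 184), 492.0, -332.0, 36.8, 32.6, 42.0)
black [((349, 223), 559.2, -72.5, 12.6, 11.7, -32.6)]
brass ([((346, 304), 441.5, 74.7, 46.2, 29.0, -49.3)], [((353, 309), 421.0, 83.8, 28.6, 17.0, 76.7), ((346, 299), 442.1, 74.8, 9.6, 8.4, 41.8)])
pawl [((408, 254), 437.6, -83.9, 92.2, 46.5, 15.0)]
```

View pics/c1.png

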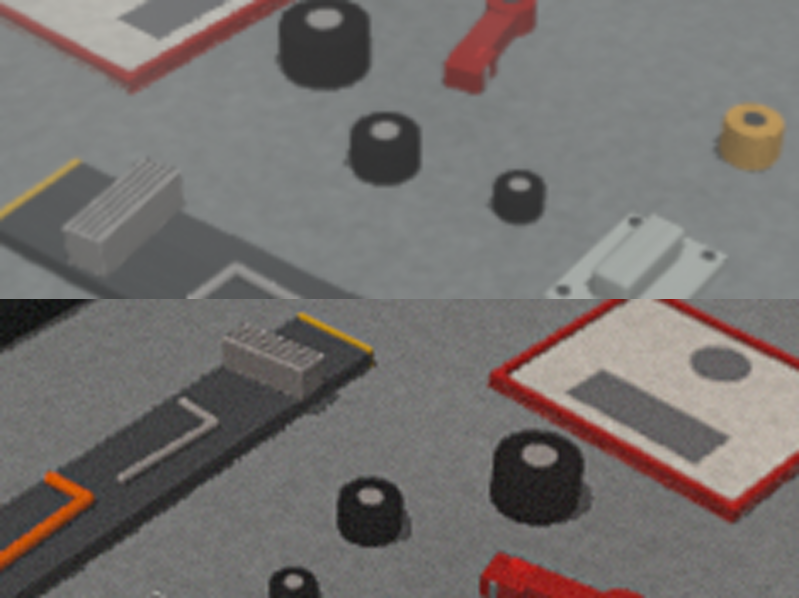

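```bash
python3 - <<'E'
from m import *
im,m=load('wrist'); o=observe(); T=R.from_quat(o['tool_rot']).as_matrix()
p=o['position']
for d in(.0,.017,.238): print(d,proj(m,p+T[:,2]*d))
for uv in((320,100),(320,240)):
    P=cast(m,uv,.01)[0]; print(uv,(P-p)@T)
print(T.round(3), ((np.array(m['xyz'])-p)@T))
# block: bright mask on strip; side and scene, top z=.034
for f,(x0,x1,y0,y1) in(('scene',(200,250,228,272)),('side',(300,342,168,195))):
    im,m=load(f); g=cv2.cvtColor(im,cv2.COLOR_RGB2GRAY); z=np.zeros((480,640),bool); z[y0:y1,x0:x1]=1
    h=cv2.cvtColor(im,cv2.COLOR_RGB2HSV)
    for t in (90,100,110): print(f,t,rect(m,z&(g>t)&(h[...,1]<60),.034,2))
E
```

```text
0.0 [[319.00496164 328.5007291 ]]
0.017 [[318.8148663  310.70156977]]
0.238 [[317.78300908 214.32323114]]
(320, 100) [0.11188343 0.00205841 0.22885333]
(320, 240) [-0.02547336  0.0023065   0.2288655 ]
[[-0.907  0.42  -0.   ]
 [ 0.42   0.907 -0.001]
 [-0.    -0.001 -1.   ]] [ 0.08171644 -0.00087018 -0.14422221]
scene 90 [((227, 245), 684.7, -132.6, 106.6, 80.7, 42.1), ((203, 269), 741.0, -117.6, 23.1, 9.7, -87.6)]
scene 100 [((227, 244), 683.9, -133.3, 104.4, 80.7, 42.1)]
scene 110 [((226, 240), 678.7, -138.0, 90.4, 80.7, 42.1)]
side 90 [((316, 177), 679.4, -126.9, 87.8, 85.8, -48.4)]
side 100 [((316, 175), 687.1, -135.7, 85.8, 64.4, 41.6)]
side 110 [((314, 174), 687.2, -137.6, 85.7, 64.1, 43.9)]
```

```bash
R='{"travel":[0.87,-3.37,0],"delta_rot":[0,0,0.036]}'; 
python3 -m pendant '[{"travel":[0.87,-3.37,0],"delta_rot":[0,0,0.036]},{"travel":[0.87,-3.37,0],"delta_rot":[0,0,0.036]},{"travel":[0.87,-3.37,0],"delta_rot":[0,0,0.036]},{"travel":[0.87,-3.37,0],"delta_rot":[0,0,0.036]},{"travel":[0.87,-3.37,0],"delta_rot":[0,0,0.036]},{"travel":[0.87,-3.37,0],"delta_rot":[0,0,0.036]},{"travel":[0.87,-3.37,0],"delta_rot":[0,0,0.036]},{"travel":[0.87,-3.37,0],"delta_rot":[0,0,0.036]},{"travel":[0.87,-3.37,0],"delta_rot":[0,0,0.036]},{"travel":[0.87,-3.37,0],"delta_rot":[0,0,0.036]}]' 
python3 -m pendant '[{"travel":[0.87,-3.37,0],"delta_rot":[0,0,0.036]},{"travel":[0.87,-3.37,0],"delta_rot":[0,0,0.036]},{"travel":[0.87,-3.37,0],"delta_rot":[0,0,0.036]},{"travel":[0.87,-3.37,0],"delta_rot":[0,0,0.036]},{"travel":[0.87,-3.37,0],"delta_rot":[0,0,0.036]},{"travel":[0.87,-3.37,0],"delta_rot":[0,0,0.036]},{"travel":[0.87,-3.37,0],"delta_rot":[0,0,0.036]},{"travel":[0.87,-3.37,0],"delta_rot":[0,0,0.036]},{"travel":[0.87,-3.37,0],"delta_rot":[0,0,0.036]},{"travel":[0,0,0],"delta_rot":[0,0,0]}]' 
python3 - <<'E'
from m import *
im=snap('wrist','w1'); m=load('w1')[1]; o=observe(); T=R.from_quat(o['tool_rot']).as_matrix()
print(o['joints'].round(2),o['position'],'jawdeg',np.degrees(np.arctan2(T[1,1],T[0,1])))
h=cv2.cvtColor(im,cv2.COLOR_RGB2HSV).astype(int)
print(rect(m,((h[...,0]<8)|(h[...,0]>170))&(h[...,1]>100),.016,2,100))
E
```

```text
time_s: 1.15
position: [0.3603, 0.2512, 0.2394]
tool_rot: [0.036, 0.999, 0.0, -0.0]
wrist_force: [0.5, -0.3, -0.4]
opening: 1.004
time_s: 2.15
position: [0.4389, -0.0549, 0.2397]
tool_rot: [-0.122, 0.992, -0.0, 0.0]
wrist_force: [0.5, 0.4, -0.1]
opening: 0.997
[-0.72 -0.17  0.67  1.97  0.11  1.31  1.73] [ 0.43851211 -0.0523318   0.23954098] jawdeg 104.10272517065587
[((86, 204), 489.4, -285.1, 177.7, 150.2, -4.4), ((286, 204), 436.3, -87.0, 89.8, 28.6, 13.3)]
```

View pics/w1.png

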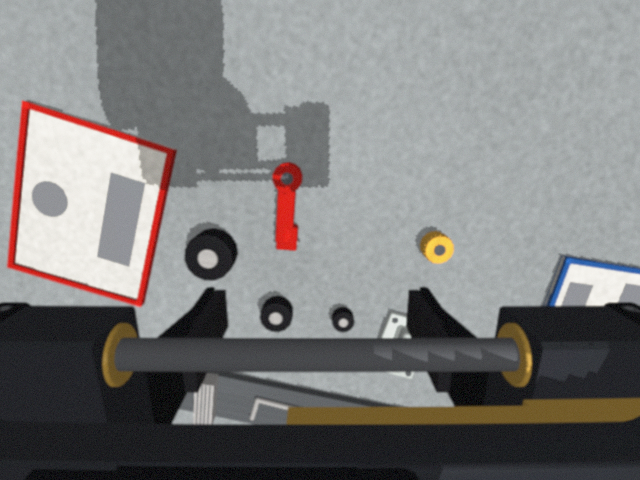

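```bash
python3 - <<'E'
from m import *
im,m=load('w1'); h=cv2.cvtColor(im,cv2.COLOR_RGB2HSV).astype(int); g=cv2.cvtColor(im,cv2.COLOR_RGB2GRAY)
mk=((h[...,0]<8)|(h[...,0]>170))&(h[...,1]>100)&(h[...,2]>80); mk[:,:260]=0; mk[260:]=0; mk[:,320:]=0
v,u=np.nonzero(mk); P=cast(m,np.c_[u,v],.016)[:,:2]*1000
a=np.radians(13.3); c=np.array([436.3,-87])
for _ in range(4):
    e=np.array([np.cos(a),np.sin(a)]); n=np.array([-e[1],e[0]])
    s=(P-c)@e; t=(P-c)@n
    S=np.arange(-10,15,2.5); mid=[(t[(s>=q)&(s<q+2.5)].min()+t[(s>=q)&(s<q+2.5)].max())/2 for q in S]; w=[np.ptp(t[(s>=q)&(s<q+2.5)]) for q in S]
    k,b=np.polyfit(S+1.25,mid,1); a+=np.arctan(k); c=c+n*b
print('pawl',c,np.degrees(a),np.round(w,1),'s',s.min(),s.max(), 'center',c+e*(s.min()+s.max())/2)
print('boss hole z18',cast(m,(286,177),.018)*1000)
def z(x0,x1,y0,y1):
    q=np.zeros((480,640),bool); q[y0:y1,x0:x1]=1; return q
print('brass',rect(m,z(415,460,228,268)&(h[...,1]>110)&(h[...,0]>10)&(h[...,0]<35),.022))
print('brasshole',rect(m,z(432,447,242,258)&(h[...,2]<140),.022,2,3))
print('blk insert',rect(m,z(262,292,296,332)&(g>110)&(cv2.dilate((g<60).astype(np.uint8),np.ones((5,5)))>0),.022,3,5))
print('blk',rect(m,z(255,297,290,335)&(g<60),.022,1))
print('red outl',rect(m,z(30,146,150,275)&(g<180)&(h[...,1]<60),.006,2))
E
```

```text
pawl [436.66571804 -88.54580847] 9.162429520494992 [17.1 17.2 17.2 17.2 17.3 18.2 17.3 17.3 17.4 17.4] s -45.11637370561516 44.45042511826603 center [436.33699221 -88.59882925]
boss hole z18 [[406.52661593 -94.31108187  18.        ]]
brass [((437, 247), 437.9, 70.9, 36.1, 29.1, 61.0)]
brasshole [((439, 250), 440.2, 75.0, 9.5, 8.6, -76.0)]
blk insert [((275, 318), 557.2, -72.4, 14.3, 14.0, 74.7), ((287, 328), 564.9, -57.7, 17.5, 3.8, -31.1), ((266, 329), 572.6, -78.5, 13.9, 3.1, 72.0)]
blk [((276, 313), 551.2, -72.8, 41.0, 32.7, 12.8)]
red outl [((120, 219), 494.6, -255.1, 94.6, 35.1, -4.3), ((49, 199), 489.4, -329.7, 36.5, 35.7, -76.1)]
```

```bash

python3 -m pendant '[{"travel":[0,-1.8,0],"delta_rot":[0,0,-0.042]},{"travel":[0,-1.8,0],"delta_rot":[0,0,-0.042]},{"travel":[0,0,-3.5],"delta_rot":[0,0,0]},{"travel":[0,0,-3.5],"delta_rot":[0,0,0]},{"travel":[0,0,-3.5],"delta_rot":[0,0,0]},{"travel":[0,0,-3.0],"delta_rot":[0,0,0]},{"travel":[0,0,-2.5],"delta_rot":[0,0,0]},{"travel":[0,0,-1],"delta_rot":[0,0,0]},{"travel":[0,0,0],"delta_rot":[0,0,0]},{"travel":[0,0,0],"delta_rot":[0,0,0]}]' 0 25
python3 - <<'E'
from m import *
o=observe(); T=R.from_quat(o['tool_rot']).as_matrix()
print(o['joints'].round(2),o['position'],'jawdeg',np.degrees(np.arctan2(T[1,1],T[0,1])),T[:,2])
E
```

```text
time_s: 3.2
position: [0.4391, -0.0868, 0.0704]
tool_rot: [-0.083, 0.997, -0.0, 0.0]
wrist_force: [-0.4, -0.7, 0.6]
opening: 0.5
[-0.66  0.1   0.8   2.16 -0.09  0.91  1.93] [ 0.43905144 -0.08684406  0.07041832] jawdeg 99.47970559411873 [ 7.59292143e-04 -1.93897267e-04 -9.99999693e-01]
```

```bash

python3 -m pendant '[{"travel":[0,-0.1,-2],"delta_rot":[0,0,0]},{"travel":[0,0,-1.5],"delta_rot":[0,0,0]},{"travel":[0,0,-0.8],"delta_rot":[0,0,0]},{"travel":[0,0,-0.6],"delta_rot":[0,0,0]},{"travel":[0,0,0],"delta_rot":[0,0,0]},{"travel":[0,0,0],"delta_rot":[0,0,0]},{"travel":[0,0,0],"delta_rot":[0,0,0]},{"travel":[0,0,0],"delta_rot":[0,0,0]},{"travel":[0,0,0],"delta_rot":[0,0,0]},{"travel":[0,0,0],"delta_rot":[0,0,0]}]'
python3 -m pendant '[{"travel":[0,0,0],"delta_rot":[0,0,0]},{"travel":[0,0,0],"delta_rot":[0,0,0]},{"travel":[0,0,0],"delta_rot":[0,0,0]},{"travel":[0,0,0],"delta_rot":[0,0,0]},{"travel":[0,0,0],"delta_rot":[0,0,0]},{"travel":[0,0,0],"delta_rot":[0,0,0]},{"travel":[0,0,0],"delta_rot":[0,0,0]},{"travel":[0,0,0],"delta_rot":[0,0,0]},{"travel":[0,0,0],"delta_rot":[0,0,0]},{"travel":[0,0,0],"delta_rot":[0,0,0]}]' -1 25
python3 - <<'E'
from m import *
o=observe(); T=R.from_quat(o['tool_rot']).as_matrix()
print(o['joints'].round(2),o['position'],'jawdeg',np.degrees(np.arctan2(T[1,1],T[0,1])))
E
```

```text
time_s: 4.2
position: [0.4386, -0.0875, 0.0207]
tool_rot: [-0.083, 0.997, 0.0, 0.0]
wrist_force: [-0.4, -1.1, -0.0]
opening: 0.5
time_s: 5.2
position: [0.4385, -0.0876, 0.0205]
tool_rot: [-0.083, 0.997, -0.0, -0.0]
wrist_force: [0.5, -0.7, 0.2]
opening: 0.202
[-0.61  0.22  0.77  2.2  -0.21  0.8   2.04] [ 0.4384991 -0.0875751  0.0205351] jawdeg 99.51980618403034
```

```bash

python3 -m pendant '[{"travel":[0,0,2],"delta_rot":[0,0,0]},{"travel":[0,0,3],"delta_rot":[0,0,0]},{"travel":[0,0,3],"delta_rot":[0,0,0]},{"travel":[1.17,-3.36,0],"delta_rot":[0,0,-0.048]},{"travel":[1.17,-3.36,0],"delta_rot":[0,0,-0.048]},{"travel":[1.17,-3.36,0],"delta_rot":[0,0,-0.048]},{"travel":[1.18,-3.37,0],"delta_rot":[0,0,-0.048]},{"travel":[1.18,-3.37,0],"delta_rot":[0,0,-0.047]},{"travel":[0,0,0],"delta_rot":[0,0,0]},{"travel":[0,0,0],"delta_rot":[0,0,0]}]'
python3 - <<'E'
from m import *
im=snap('wrist','w2')
o=observe(); T=R.from_quat(o['tool_rot']).as_matrix()
print(o['joints'].round(2),o['position'],'jawdeg',np.degrees(np.arctan2(T[1,1],T[0,1])))
E
```

```text
time_s: 6.2
position: [0.4966, -0.2565, 0.1]
tool_rot: [0.037, 0.999, -0.0, -0.001]
wrist_force: [0.4, 1.6, -1.9]
opening: 0.205
[-0.35  0.37  0.9   1.89 -0.33  1.05  2.19] [ 0.49670397 -0.25541967  0.10003752] jawdeg 85.82275364551182
```

View pics/w2.png

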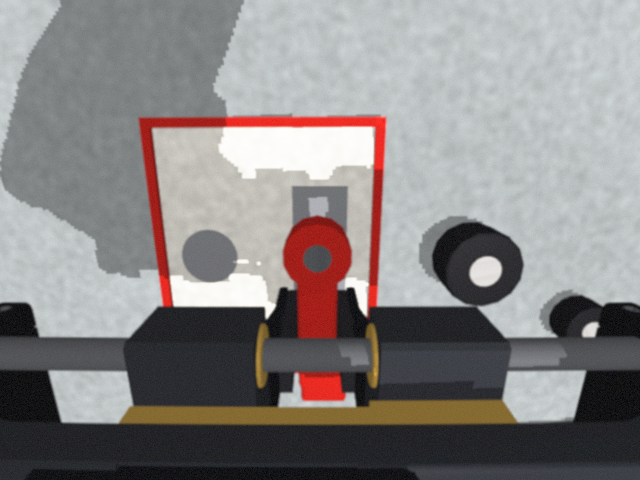

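```bash

python3 -m pendant '[{"travel":[0.03,0,-2.5],"delta_rot":[0,0,0]},{"travel":[0,0,-2.5],"delta_rot":[0,0,0]},{"travel":[0,0,-1.2],"delta_rot":[0,0,0]},{"travel":[0,0,-0.6],"delta_rot":[0,0,0]},{"travel":[0,0,-0.3],"delta_rot":[0,0,0]},{"travel":[0,0,-0.2],"delta_rot":[0,0,0]},{"travel":[0,0,0],"delta_rot":[0,0,0]},{"travel":[0,0,0],"delta_rot":[0,0,0]},{"travel":[0,0,0],"delta_rot":[0,0,0]},{"travel":[0,0,0],"delta_rot":[0,0,0]}]'
python3 -m pendant '[{"travel":[0,0,0],"delta_rot":[0,0,0]},{"travel":[0,0,0],"delta_rot":[0,0,0]},{"travel":[0,0,0],"delta_rot":[0,0,0]},{"travel":[0,0,0],"delta_rot":[0,0,0]},{"travel":[0,0,0],"delta_rot":[0,0,0]},{"travel":[0,0,1],"delta_rot":[0,0,0]},{"travel":[0,0,3],"delta_rot":[0,0,0]},{"travel":[0,0,4],"delta_rot":[0,0,0]},{"travel":[0,0,4],"delta_rot":[0,0,0]},{"travel":[0,0,0],"delta_rot":[0,0,0]}]' -0.4
python3 - <<'E'
from m import *
im=snap('wrist','w3'); m=load('w3')[1]
o=observe(); T=R.from_quat(o['tool_rot']).as_matrix()
print(o['joints'].round(2),o['position'],'jawdeg',np.degrees(np.arctan2(T[1,1],T[0,1])))
h=cv2.cvtColor(im,cv2.COLOR_RGB2HSV).astype(int)
mk=((h[...,0]<8)|(h[...,0]>170))&(h[...,1]>100)&(h[...,2]>80)
print(rect(m,mk,.022,3,100))
for s in('scene','side'): snap(s,s+'3')
a,b=load('scene3')[0],load('side3')[0]
cv2.imwrite('pics/c3.png',np.hstack([cv2.resize(a[140:220,170:300],(390*1,240)),cv2.resize(b[150:240,375:505],(390,270))[:240]])[:,:,::-1])
E
```

```text
time_s: 7.25
position: [0.4977, -0.2558, 0.0278]
tool_rot: [0.036, 0.999, -0.0, 0.0]
wrist_force: [-0.0, -1.0, -2.6]
opening: 0.204
time_s: 8.25
position: [0.4998, -0.2576, 0.1532]
tool_rot: [0.037, 0.999, -0.001, 0.004]
wrist_force: [-0.1, -0.6, -0.9]
opening: 0.299
[-0.4   0.31  0.95  1.84 -0.28  1.13  2.14] [ 0.49897242 -0.2565424   0.15064898] jawdeg 85.82384568471088
[((272, 173), 477.5, -287.6, 149.6, 143.3, -4.2), ((320, 231), 494.6, -256.3, 89.6, 29.1, -5.0), ((317, 327), 573.1, -263.6, 47.0, 6.6, 85.8)]
```

View pics/w3.png

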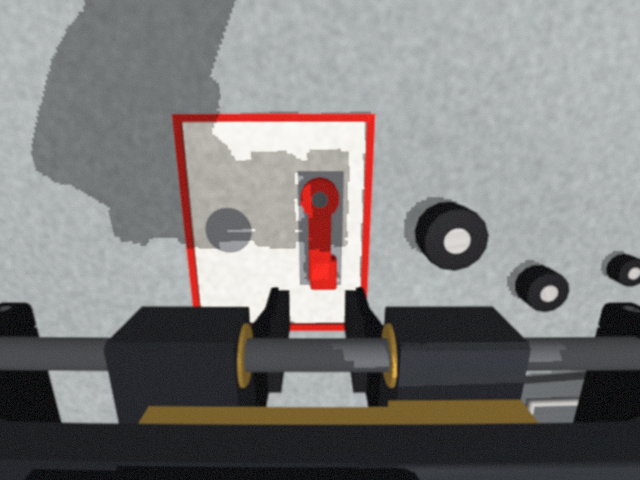

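```bash
cat >> m.py <<'E'
def bar(m,mk,z,c,a):
    v,u=np.nonzero(mk); P=cast(m,np.c_[u,v],z)[:,:2]*1000; c=np.array(c,float); a=np.radians(a)
    for _ in range(4):
        e=np.array([np.cos(a),np.sin(a)]); n=np.array([-e[1],e[0]]); s=(P-c)@e; t=(P-c)@n
        S=np.arange(-10,15,2.5); mid=[(t[(s>=q)&(s<q+2.5)].min()+t[(s>=q)&(s<q+2.5)].max())/2 for q in S]
        k,b=np.polyfit(S+1.25,mid,1); a+=np.arctan(k); c=c+n*b
    return c+e*(s.min()+s.max())/2, np.degrees(a), np.ptp(s)
E
python3 - <<'E'
from m import *
im,m=load('w3'); h=cv2.cvtColor(im,cv2.COLOR_RGB2HSV).astype(int)
mk=((h[...,0]<8)|(h[...,0]>170))&(h[...,1]>100)&(h[...,2]>60)
z=np.zeros_like(mk); z[175:295,297:345]=1
print(bar(m,mk&z,.022,(494.6,-256.3),-5)); print('boss',cast(m,(320,199),.024)*1000)
hole=(h[...,1]<110)&z; 
q=np.zeros_like(mk); q[168:290,296:350]=1
print('outline',rect(m,cv2.dilate(((q&(h[...,2]<150)&(h[...,1]<60))|(mk&q)).astype(np.uint8),np.ones((1,1))),.006))
E
```

```text
(array([ 494.60533263, -256.19278325]), np.float64(-3.6743963597082825), np.float64(89.67679604391107))
boss [[ 465.86123949 -253.3769361    24.        ]]
outline [((321, 225), 496.8, -255.4, 99.6, 36.1, -4.7)]
```

```bash

python3 -m pendant '[{"travel":[-0.7,4,0],"delta_rot":[0,0,0]},{"travel":[-0.7,4,0],"delta_rot":[0,0,0]},{"travel":[-0.7,4,0],"delta_rot":[0,0,0]},{"travel":[-0.7,4,0],"delta_rot":[0,0,0]},{"travel":[-0.7,4,0],"delta_rot":[0,0,0]},{"travel":[-0.7,4,0],"delta_rot":[0,0,0]},{"travel":[-0.7,4,0],"delta_rot":[0,0,0]},{"travel":[-0.7,4,0],"delta_rot":[0,0,0]},{"travel":[-0.2,1.2,0],"delta_rot":[0,0,0]},{"travel":[0,0,0],"delta_rot":[0,0,0]}]' 0.2
python3 - <<'E'
from m import *
im=snap('wrist','w4'); m=load('w4')[1]
o=observe(); T=R.from_quat(o['tool_rot']).as_matrix()
print(o['joints'].round(2),o['position'],'jawdeg',np.degrees(np.arctan2(T[1,1],T[0,1])))
h=cv2.cvtColor(im,cv2.COLOR_RGB2HSV).astype(int)
k=(h[...,1]>110)&(h[...,0]>10)&(h[...,0]<35); k[300:]=0
print('brass',rect(m,k,.022,2,100))
c=cv2.findContours(k.astype(np.uint8),cv2.RETR_CCOMP,2); 
for q,hh in zip(c[0],c[1][0]):
    if hh[3]>=0 and cv2.contourArea(q)>10: print('hole',cv2.contourArea(q),cast(m,q.reshape(-1,2).mean(0),.022)*1000)
E
```

```text
time_s: 9.4
position: [0.4386, 0.0776, 0.1467]
tool_rot: [0.035, 0.999, -0.001, -0.001]
wrist_force: [0.6, -0.8, 0.9]
opening: 0.599
[-0.99 -0.05  0.71  2.08  0.04  1.09  1.2 ] [0.43906829 0.07582839 0.14688067] jawdeg 85.8917940978796
brass [((315, 244), 437.2, 75.5, 33.2, 29.4, -13.7)]
hole 187.5 [[439.1809106   75.20920587  22.        ]]
```

```bash

python3 -m pendant '[{"travel":[0.03,0,-3],"delta_rot":[0,0,0]},{"travel":[0,0,-3],"delta_rot":[0,0,0]},{"travel":[0,0,-2.5],"delta_rot":[0,0,0]},{"travel":[0,0,-2],"delta_rot":[0,0,0]},{"travel":[0,0,-1.2],"delta_rot":[0,0,0]},{"travel":[0,0,-0.5],"delta_rot":[0,0,0]},{"travel":[0,0,-0.3],"delta_rot":[0,0,0]},{"travel":[0,0,0],"delta_rot":[0,0,0]},{"travel":[0,0,0],"delta_rot":[0,0,0]},{"travel":[0,0,0],"delta_rot":[0,0,0]}]'
python3 -m pendant '[{"travel":[0,0,0],"delta_rot":[0,0,0]},{"travel":[0,0,0],"delta_rot":[0,0,0]},{"travel":[0,0,0],"delta_rot":[0,0,0]},{"travel":[0,0,0],"delta_rot":[0,0,0]},{"travel":[0,0,0],"delta_rot":[0,0,0]},{"travel":[0,0,0],"delta_rot":[0,0,0]},{"travel":[0,0,0],"delta_rot":[0,0,0]},{"travel":[0,0,0],"delta_rot":[0,0,0]},{"travel":[0,0,0],"delta_rot":[0,0,0]},{"travel":[0,0,0],"delta_rot":[0,0,0]}]' -1 25
python3 -c "
from h import *
print(observe()['position'])"
```

```text
time_s: 10.45
position: [0.4403, 0.0765, 0.0232]
tool_rot: [0.036, 0.999, 0.0, 0.0]
wrist_force: [-0.8, 1.1, -0.1]
opening: 0.599
time_s: 11.45
position: [0.4399, 0.0763, 0.0226]
tool_rot: [0.036, 0.999, 0.0, 0.0]
wrist_force: [0.3, 0.4, 3.8]
opening: 0.336
[0.43987162 0.07632247 0.02260779]
```

```bash

python3 -m pendant '[{"travel":[0,0,2],"delta_rot":[0,0,0]},{"travel":[0,0,3],"delta_rot":[0,0,0]},{"travel":[0,0,3],"delta_rot":[0,0,0]},{"travel":[0.42,-3.4,0],"delta_rot":[0,0,0]},{"travel":[0.42,-3.4,0],"delta_rot":[0,0,0]},{"travel":[0.42,-3.4,0],"delta_rot":[0,0,0]},{"travel":[0.42,-3.4,0],"delta_rot":[0,0,0]},{"travel":[0.42,-3.4,0],"delta_rot":[0,0,0]},{"travel":[0.42,-3.4,0],"delta_rot":[0,0,0]},{"travel":[0.42,-3.4,0],"delta_rot":[0,0,0]}]'
python3 -m pendant '[{"travel":[0.42,-3.4,0],"delta_rot":[0,0,0]},{"travel":[0.42,-3.4,0],"delta_rot":[0,0,0]},{"travel":[0.42,-3.4,0],"delta_rot":[0,0,0]},{"travel":[0.42,-3.4,0],"delta_rot":[0,0,0]},{"travel":[0.42,-3.3,0],"delta_rot":[0,0,0]},{"travel":[0,0,0],"delta_rot":[0,0,0]},{"travel":[0,0,0],"delta_rot":[0,0,0]},{"travel":[0,0,0],"delta_rot":[0,0,0]},{"travel":[0,0,0],"delta_rot":[0,0,0]},{"travel":[0,0,0],"delta_rot":[0,0,0]}]'
python3 - <<'E'
from m import *
im=snap('wrist','w5'); m=load('w5')[1]
o=observe(); T=R.from_quat(o['tool_rot']).as_matrix()
print(o['joints'].round(2),o['position'],'jawdeg',np.degrees(np.arctan2(T[1,1],T[0,1])))
E
```

```text
time_s: 12.45
position: [0.469, -0.163, 0.1024]
tool_rot: [0.036, 0.999, 0.0, 0.0]
wrist_force: [0.6, 1.4, -1.1]
opening: 0.339
time_s: 13.45
position: [0.4906, -0.3296, 0.1026]
tool_rot: [0.036, 0.999, 0.0, 0.0]
wrist_force: [0.8, 0.5, -1.7]
opening: 0.34
[-0.21  0.45  0.91  1.81 -0.4   1.08  2.35] [ 0.49058399 -0.32975314  0.10260722] jawdeg 85.90650648605529
```

```bash

python3 -m pendant '[{"travel":[0,-0.07,-2.5],"delta_rot":[0,0,0]},{"travel":[0,0,-2.5],"delta_rot":[0,0,0]},{"travel":[0,0,-1.2],"delta_rot":[0,0,0]},{"travel":[0,0,-0.6],"delta_rot":[0,0,0]},{"travel":[0,0,-0.3],"delta_rot":[0,0,0]},{"travel":[0,0,-0.25],"delta_rot":[0,0,0]},{"travel":[0,0,0],"delta_rot":[0,0,0]},{"travel":[0,0,0],"delta_rot":[0,0,0]},{"travel":[0,0,0],"delta_rot":[0,0,0]},{"travel":[0,0,0],"delta_rot":[0,0,0]}]'
python3 -m pendant '[{"travel":[0,0,0],"delta_rot":[0,0,0]},{"travel":[0,0,0],"delta_rot":[0,0,0]},{"travel":[0,0,0],"delta_rot":[0,0,0]},{"travel":[0,0,0],"delta_rot":[0,0,0]},{"travel":[0,0,0],"delta_rot":[0,0,0]},{"travel":[0,0,1],"delta_rot":[0,0,0]},{"travel":[0,0,3],"delta_rot":[0,0,0]},{"travel":[0,0,4],"delta_rot":[0,0,0]},{"travel":[0,0,4],"delta_rot":[0,0,0]},{"travel":[0,0,0],"delta_rot":[0,0,0]}]' -0.23
python3 - <<'E'
from m import *
im=snap('wrist','w6'); m=load('w6')[1]
o=observe(); print(o['position'])
h=cv2.cvtColor(im,cv2.COLOR_RGB2HSV).astype(int)
k=(h[...,1]>110)&(h[...,0]>12)&(h[...,0]<35); k[300:]=0
print('brass',rect(m,k,.028,2,100))
c=cv2.findContours(k.astype(np.uint8),cv2.RETR_CCOMP,2); 
for q,hh in zip(c[0],c[1][0]):
    if hh[3]>=0 and cv2.contourArea(q)>10: print('hole',cv2.contourArea(q),cast(m,q.reshape(-1,2).mean(0),.028)*1000)
E
```

```text
time_s: 14.5
position: [0.4904, -0.3315, 0.0293]
tool_rot: [0.036, 0.999, -0.0, 0.0]
wrist_force: [0.2, 0.5, -1.7]
opening: 0.336
time_s: 15.5
position: [0.4922, -0.3337, 0.1548]
tool_rot: [0.037, 0.999, -0.002, 0.004]
wrist_force: [0.9, -0.7, -0.6]
opening: 0.386
[ 0.49149263 -0.33254311  0.15221793]
brass [((320, 238), 487.5, -331.4, 32.4, 29.7, -4.2)]
hole 187.0 [[ 489.75198316 -330.72125419   28.        ]]
```

View pics/w6.png

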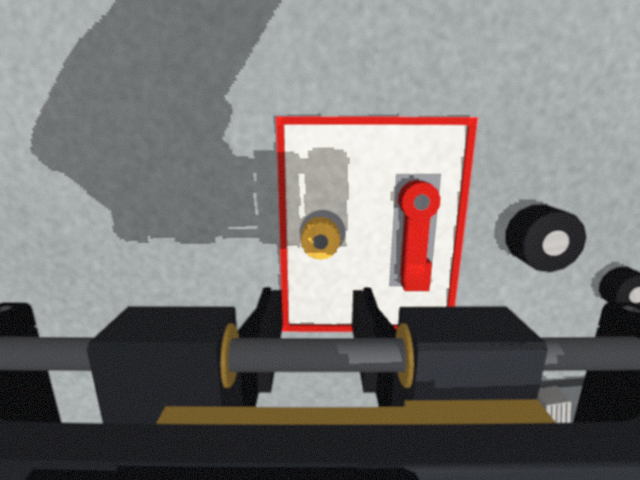

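```bash

python3 -m pendant '[{"travel":[0.74,4.1,0.2],"delta_rot":[0,0,0]},{"travel":[0.74,4.1,0.2],"delta_rot":[0,0,0]},{"travel":[0.74,4.1,0.2],"delta_rot":[0,0,0]},{"travel":[0.74,4.1,0.2],"delta_rot":[0,0,0]},{"travel":[0.74,4.1,0.2],"delta_rot":[0,0,0]},{"travel":[0.74,4.1,0.2],"delta_rot":[0,0,0]},{"travel":[0.74,4.1,0.2],"delta_rot":[0,0,0]},{"travel":[0.74,4.1,0.2],"delta_rot":[0,0,0]},{"travel":[0.74,4.1,0.2],"delta_rot":[0,0,0]},{"travel":[0.74,4.1,0.2],"delta_rot":[0,0,0]}]' 0
python3 -m pendant '[{"travel":[0,0,0],"delta_rot":[0,0,0.02]},{"travel":[0,0,0],"delta_rot":[0,0,0]},{"travel":[0,0,0],"delta_rot":[0,0,0]},{"travel":[0,0,0],"delta_rot":[0,0,0]},{"travel":[0,0,0],"delta_rot":[0,0,0]},{"travel":[0,0,0],"delta_rot":[0,0,0]},{"travel":[0,0,0],"delta_rot":[0,0,0]},{"travel":[0,0,0],"delta_rot":[0,0,0]},{"travel":[0,0,0],"delta_rot":[0,0,0]},{"travel":[0,0,0],"delta_rot":[0,0,0]}]'
python3 - <<'E'
from m import *
im=snap('wrist','w7'); m=load('w7')[1]
o=observe(); T=R.from_quat(o['tool_rot']).as_matrix()
print(o['joints'].round(2),o['position'],'jawdeg',np.degrees(np.arctan2(T[1,1],T[0,1])))
h=cv2.cvtColor(im,cv2.COLOR_RGB2HSV).astype(int)
E
```

```text
time_s: 16.55
position: [0.5637, 0.0803, 0.1685]
tool_rot: [0.036, 0.999, -0.0, -0.001]
wrist_force: [0.8, 0.3, 0.7]
opening: 0.503
time_s: 17.55
position: [0.5642, 0.0786, 0.169]
tool_rot: [0.026, 1.0, -0.0, -0.0]
wrist_force: [-1.0, 0.6, -0.0]
opening: 0.497
[-0.95  0.29  0.87  1.79 -0.24  1.17  1.51] [0.56421309 0.0786078  0.16904482] jawdeg 86.97953627141315
```

View pics/w7.png

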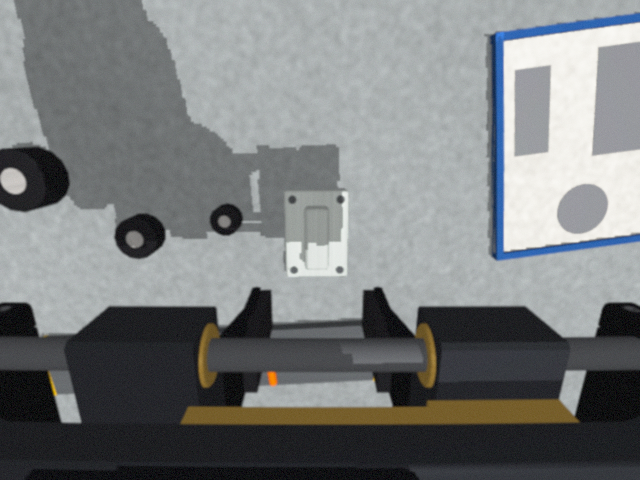

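```bash
python3 - <<'E'
from m import *
im,m=load('w7'); g=cv2.cvtColor(im,cv2.COLOR_RGB2GRAY)
C=[]
for u,v in((292,199),(341,199),(339,270),(294,270)):
    p=g[v-7:v+8,u-6:u+7].astype(float); w=np.clip(np.median(p)-25-p,0,None); yy,xx=np.mgrid[v-7:v+8,u-6:u+7]
    C.append(cast(m,((xx*w).sum()/w.sum(),(yy*w).sum()/w.sum()),.010)[0,:2]*1000)
C=np.array(C); print(C.round(1),C.mean(0)); 
for a,b in((0,3),(1,2)): d=C[b]-C[a]; print(np.degrees(np.arctan2(d[1],d[0])),np.hypot(*d))
for a,b in((0,1),(3,2)): d=C[b]-C[a]; print(np.degrees(np.arctan2(d[1],d[0])),np.hypot(*d))
z=np.zeros(g.shape,bool); z[40:238,512:562]=1; print('gauge outl',rect(m,z&(g<180),.006,1))
z=np.zeros(g.shape,bool); z[165:240,545:620]=1; print('blk outl',rect(m,z&(g<180),.006,1))
E
```

```text
[[533.4  59.1]
 [535.3  98.5]
 [597.6  96.1]
 [595.4  56.2]] [565.3961685   77.47599169]
-2.6939381038780543 62.104084362821
-2.227894623856905 62.33619239849021
87.19743282048819 39.45105587082646
86.86895692237763 39.959184354335044
gauge outl [((532, 110), 474.4, 252.8, 64.7, 26.7, 5.3)]
blk outl [((582, 208), 554.6, 304.9, 42.4, 41.5, 87.0)]
```

```bash

python3 -m pendant '[{"travel":[0.12,-0.1,-3],"delta_rot":[0,0,0.006]},{"travel":[0,0,-3],"delta_rot":[0,0,0]},{"travel":[0,0,-3],"delta_rot":[0,0,0]},{"travel":[0,0,-2.5],"delta_rot":[0,0,0]},{"travel":[0,0,-1.4],"delta_rot":[0,0,0]},{"travel":[0,0,-0.6],"delta_rot":[0,0,0]},{"travel":[0,0,-0.4],"delta_rot":[0,0,0]},{"travel":[0,0,0],"delta_rot":[0,0,0]},{"travel":[0,0,0],"delta_rot":[0,0,0]},{"travel":[0,0,0],"delta_rot":[0,0,0]}]'
python3 -m pendant '[{"travel":[0,0,0],"delta_rot":[0,0,0]},{"travel":[0,0,0],"delta_rot":[0,0,0]},{"travel":[0,0,0],"delta_rot":[0,0,0]},{"travel":[0,0,0],"delta_rot":[0,0,0]},{"travel":[0,0,0],"delta_rot":[0,0,0]},{"travel":[0,0,0],"delta_rot":[0,0,0]},{"travel":[0,0,0],"delta_rot":[0,0,0]},{"travel":[0,0,0],"delta_rot":[0,0,0]},{"travel":[0,0,0],"delta_rot":[0,0,0]},{"travel":[0,0,0],"delta_rot":[0,0,0]}]' -1 35
python3 -c "
from h import *
print(observe()['position'])"
```

```text
time_s: 18.6
position: [0.566, 0.0778, 0.0309]
tool_rot: [0.023, 1.0, 0.0, 0.001]
wrist_force: [0.2, -0.4, 0.3]
opening: 0.503
time_s: 19.6
position: [0.5654, 0.0776, 0.0301]
tool_rot: [0.023, 1.0, 0.0, -0.0]
wrist_force: [-0.8, 0.2, 2.6]
opening: 0.226
[0.56540681 0.07762827 0.03007446]
```

```bash

python3 -m pendant '[{"travel":[0,0,2],"delta_rot":[0,0,0]},{"travel":[0,0,3],"delta_rot":[0,0,0]},{"travel":[0,0,3],"delta_rot":[0,0,0]},{"travel":[-1.4,3.64,0],"delta_rot":[0,0,0.02]},{"travel":[-1.4,3.65,0],"delta_rot":[0,0,0.02]},{"travel":[-1.4,3.65,0],"delta_rot":[0,0,0.02]},{"travel":[-1.4,3.65,0],"delta_rot":[0,0,0.02]},{"travel":[-1.4,3.65,0],"delta_rot":[0,0,0.02]},{"travel":[-1.4,3.65,0],"delta_rot":[0,0,0.02]},{"travel":[-1.42,3.65,0],"delta_rot":[0,0,0.016]}]'
python3 -m pendant '[{"travel":[0,0,0],"delta_rot":[0,0,0]},{"travel":[0,0,0],"delta_rot":[0,0,0]},{"travel":[0,0,0],"delta_rot":[0,0,0]},{"travel":[0,0,0],"delta_rot":[0,0,0]},{"travel":[0,0,-1],"delta_rot":[0,0,0]},{"travel":[0,0,-1],"delta_rot":[0,0,0]},{"travel":[0,0,-1],"delta_rot":[0,0,0]},{"travel":[0,0,0],"delta_rot":[0,0,0]},{"travel":[0,0,0],"delta_rot":[0,0,0]},{"travel":[0,0,0],"delta_rot":[0,0,0]}]'
python3 - <<'E'
from m import *
im=snap('wrist','w8'); m=load('w8')[1]
o=observe(); T=R.from_quat(o['tool_rot']).as_matrix()
print(o['joints'].round(2),o['position'],'jawdeg',np.degrees(np.arctan2(T[1,1],T[0,1])))
E
```

```text
time_s: 20.6
position: [0.4663, 0.3341, 0.1098]
tool_rot: [-0.045, 0.999, -0.0, -0.0]
wrist_force: [1.1, 0.0, -1.7]
opening: 0.225
time_s: 21.6
position: [0.4674, 0.333, 0.0803]
tool_rot: [-0.045, 0.999, 0.0, 0.0]
wrist_force: [-0.5, 0.2, -0.7]
opening: 0.225
[-1.28  0.38  0.71  1.86 -0.29  1.01  1.21] [0.46748044 0.33311272 0.08039881] jawdeg 95.10639334091925
```

View pics/w8.png

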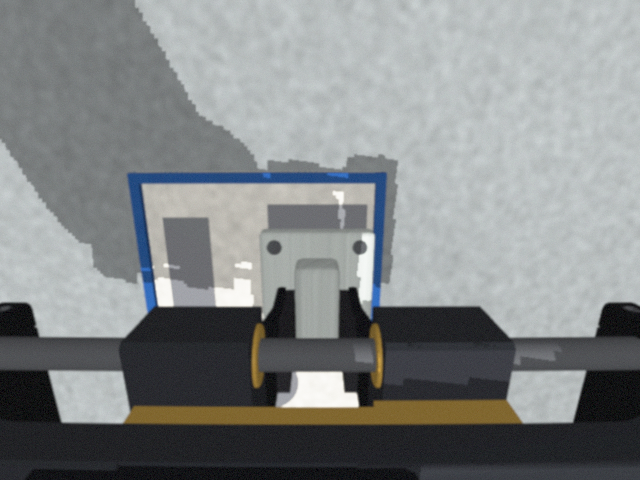

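```bash

python3 -m pendant '[{"travel":[0,0,-1.8],"delta_rot":[0,0,0]},{"travel":[0,0,-1.3],"delta_rot":[0,0,0]},{"travel":[0,0,-0.7],"delta_rot":[0,0,0]},{"travel":[0,0,-0.3],"delta_rot":[0,0,0]},{"travel":[0,0,-0.2],"delta_rot":[0,0,0]},{"travel":[0,0,-0.1],"delta_rot":[0,0,0]},{"travel":[0,0,0],"delta_rot":[0,0,0]},{"travel":[0,0,0],"delta_rot":[0,0,0]},{"travel":[0,0,0],"delta_rot":[0,0,0]},{"travel":[0,0,0],"delta_rot":[0,0,0]}]'
python3 -m pendant '[{"travel":[0,0,0],"delta_rot":[0,0,0]},{"travel":[0,0,0],"delta_rot":[0,0,0]},{"travel":[0,0,0],"delta_rot":[0,0,0]},{"travel":[0,0,0],"delta_rot":[0,0,0]},{"travel":[0,0,0],"delta_rot":[0,0,0]},{"travel":[0,0,1],"delta_rot":[0,0,0]},{"travel":[0,0,3],"delta_rot":[0,0,0]},{"travel":[0,0,4],"delta_rot":[0,0,0]},{"travel":[0,0,4],"delta_rot":[0,0,0]},{"travel":[0,0,0],"delta_rot":[0,0,0]}]' -0.3
python3 - <<'E'
from m import *
im=snap('wrist','w9'); m=load('w9')[1]
o=observe(); print(o['position'])
for p in ((497,315),(500,356),(437,310),(434,350)): print(proj(m,np.array([*p,16])/1000).round())
E
```

```text
time_s: 22.65
position: [0.4673, 0.3331, 0.0363]
tool_rot: [-0.045, 0.999, 0.0, 0.0]
wrist_force: [-0.6, -0.3, -2.3]
opening: 0.226
time_s: 23.65
position: [0.47, 0.3343, 0.162]
tool_rot: [-0.044, 0.999, 0.003, 0.003]
wrist_force: [1.4, -0.9, -0.3]
opening: 0.35
[0.4686966  0.33390047 0.15931987]
[[290. 266.]]
[[339. 274.]]
[[289. 194.]]
[[340. 195.]]
```

View pics/w9.png

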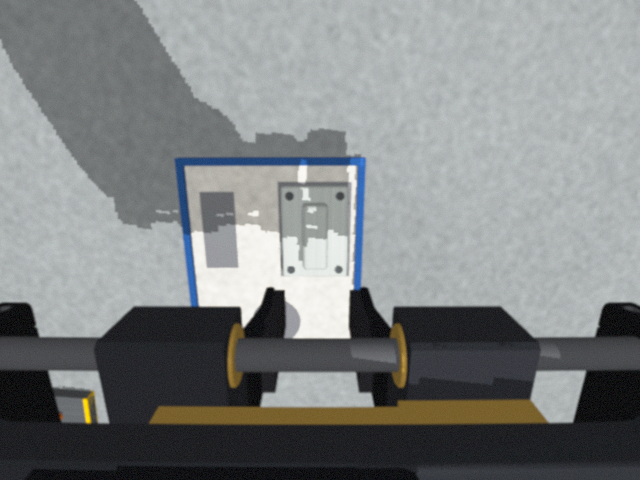

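```bash

python3 -m pendant '[{"travel":[0.9,-4.05,0],"delta_rot":[0,0,0]},{"travel":[0.9,-4.05,0],"delta_rot":[0,0,0]},{"travel":[0.9,-4.05,0],"delta_rot":[0,0,0]},{"travel":[0.9,-4.05,0],"delta_rot":[0,0,0]},{"travel":[0.9,-4.05,0],"delta_rot":[0,0,0]},{"travel":[0.9,-4.05,0],"delta_rot":[0,0,0]},{"travel":[0.9,-4.05,0],"delta_rot":[0,0,0]},{"travel":[0.9,-4.05,0],"delta_rot":[0,0,0]},{"travel":[0.9,-4.05,0],"delta_rot":[0,0,0]},{"travel":[0.9,-4.05,0],"delta_rot":[0,0,0]}]' 0.2
python3 -m pendant '[{"travel":[0,0,0],"delta_rot":[0,0,0]},{"travel":[0,0,0],"delta_rot":[0,0,0]},{"travel":[0,0,0],"delta_rot":[0,0,0]},{"travel":[0,0,0],"delta_rot":[0,0,0]},{"travel":[0,0,0],"delta_rot":[0,0,0]},{"travel":[0,0,0],"delta_rot":[0,0,0]},{"travel":[0,0,0],"delta_rot":[0,0,0]},{"travel":[0,0,0],"delta_rot":[0,0,0]},{"travel":[0,0,0],"delta_rot":[0,0,0]},{"travel":[0,0,0],"delta_rot":[0,0,0]}]'
python3 - <<'E'
from m import *
im=snap('wrist','w10'); m=load('w10')[1]
o=observe(); T=R.from_quat(o['tool_rot']).as_matrix()
print(o['joints'].round(2),o['position'],'jawdeg',np.degrees(np.arctan2(T[1,1],T[0,1])))
g=cv2.cvtColor(im,cv2.COLOR_RGB2GRAY); k=(g<60); k[295:]=0
for z in(.011,.022): print('blk',rect(m,k,z,4,100))
c=cv2.findContours(k.astype(np.uint8),cv2.RETR_CCOMP,2); 
for q,hh in zip(c[0],c[1][0]):
    if hh[3]>=0 and cv2.contourArea(q)>10: print('insert',q.reshape(-1,2).mean(0),cv2.contourArea(q),cast(m,q.reshape(-1,2).mean(0),.022)*1000)
E
```

```text
time_s: 24.7
position: [0.5568, -0.0735, 0.1554]
tool_rot: [-0.045, 0.999, 0.0, -0.001]
wrist_force: [0.3, 1.1, 0.0]
opening: 0.592
time_s: 25.7
position: [0.5572, -0.0721, 0.1561]
tool_rot: [-0.045, 0.999, -0.0, 0.0]
wrist_force: [-0.1, -0.8, 0.5]
opening: 0.599
[-0.74  0.31  0.94  1.82 -0.27  1.15  1.95] [ 0.55722332 -0.07204617  0.15605038] jawdeg 95.10677546596595
blk [((215, 163), 504.2, -155.7, 55.4, 51.7, -43.8), ((317, 238), 557.4, -72.2, 38.0, 34.2, 5.1), ((93, 131), 491.2, -252.3, 77.2, 25.1, -5.8), ((140, 127), 496.3, -214.5, 172.9, 7.5, -4.4)]
blk [((215, 163), 503.1, -152.8, 53.3, 49.8, -43.8), ((317, 238), 554.3, -72.4, 36.5, 32.9, 5.1), ((93, 131), 490.6, -245.7, 74.3, 24.2, -5.8), ((140, 127), 495.5, -209.4, 166.3, 7.2, -4.4)]
insert [410.33333333 237.75      ] 210.0 [[5.46897336e+02 1.54893811e-01 2.20000000e+01]]
insert [318.48148148 242.62962963] 341.5 [[557.21727556 -71.01225644  22.        ]]
insert [210.09090909 163.5       ] 725.0 [[ 503.64879731 -156.15464614   22.        ]]
```

View pics/w10.png

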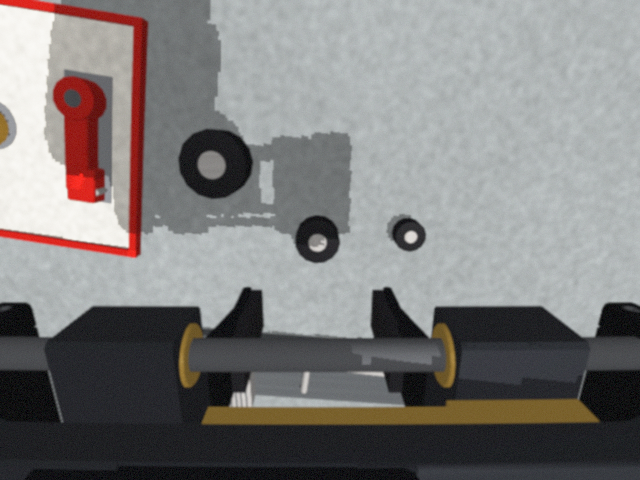

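```bash

python3 -m pendant '[{"travel":[0,0,-3],"delta_rot":[0,0,0]},{"travel":[0,0,-3],"delta_rot":[0,0,0]},{"travel":[0,0,-3],"delta_rot":[0,0,0]},{"travel":[0,0,-2.2],"delta_rot":[0,0,0]},{"travel":[0,0,-1.2],"delta_rot":[0,0,0]},{"travel":[0,0,-0.6],"delta_rot":[0,0,0]},{"travel":[0,0,-0.4],"delta_rot":[0,0,0]},{"travel":[0,0,0],"delta_rot":[0,0,0]},{"travel":[0,0,0],"delta_rot":[0,0,0]},{"travel":[0,0,0],"delta_rot":[0,0,0]}]'
python3 -m pendant '[{"travel":[0,0,0],"delta_rot":[0,0,0]},{"travel":[0,0,0],"delta_rot":[0,0,0]},{"travel":[0,0,0],"delta_rot":[0,0,0]},{"travel":[0,0,0],"delta_rot":[0,0,0]},{"travel":[0,0,0],"delta_rot":[0,0,0]},{"travel":[0,0,0],"delta_rot":[0,0,0]},{"travel":[0,0,0],"delta_rot":[0,0,0]},{"travel":[0,0,0],"delta_rot":[0,0,0]},{"travel":[0,0,0],"delta_rot":[0,0,0]},{"travel":[0,0,0],"delta_rot":[0,0,0]}]' -1 25
python3 -c "
from h import *
print(observe()['position'])"
```

```text
time_s: 26.75
position: [0.5577, -0.072, 0.0228]
tool_rot: [-0.045, 0.999, 0.0, 0.001]
wrist_force: [0.5, -0.0, 0.4]
opening: 0.602
time_s: 27.75
position: [0.5573, -0.072, 0.0222]
tool_rot: [-0.045, 0.999, 0.0, 0.0]
wrist_force: [0.2, 1.1, 5.6]
opening: 0.406
[ 0.5573049  -0.07197629  0.02216322]
```

```bash

python3 -m pendant '[{"travel":[0,0,2],"delta_rot":[0,0,0]},{"travel":[0,0,3],"delta_rot":[0,0,0]},{"travel":[0,0,3],"delta_rot":[0,0,0]},{"travel":[0,3.7,0],"delta_rot":[0,0,0]},{"travel":[0,3.8,0],"delta_rot":[0,0,0]},{"travel":[0,3.8,0],"delta_rot":[0,0,0]},{"travel":[0,3.8,0],"delta_rot":[0,0,0]},{"travel":[0,3.8,0],"delta_rot":[0,0,0]},{"travel":[0,3.8,0],"delta_rot":[0,0,0]},{"travel":[0,3.8,0],"delta_rot":[0,0,0]}]'
python3 -m pendant '[{"travel":[-0.23,3.8,0],"delta_rot":[0,0,0]},{"travel":[0,3.8,0],"delta_rot":[0,0,0]},{"travel":[0,3.65,0],"delta_rot":[0,0,0]},{"travel":[0,0,-1],"delta_rot":[0,0,0]},{"travel":[0,0,-2],"delta_rot":[0,0,0]},{"travel":[0,0,0],"delta_rot":[0,0,0]},{"travel":[0,0,0],"delta_rot":[0,0,0]},{"travel":[0,0,0],"delta_rot":[0,0,0]},{"travel":[0,0,0],"delta_rot":[0,0,0]},{"travel":[0,0,0],"delta_rot":[0,0,0]}]'
python3 -c "
from h import *
print(observe()['position'])"
```

```text
time_s: 28.75
position: [0.5568, 0.1944, 0.1017]
tool_rot: [-0.045, 0.999, -0.0, -0.0]
wrist_force: [0.6, -0.4, -0.4]
opening: 0.41
time_s: 29.75
position: [0.5553, 0.3055, 0.0727]
tool_rot: [-0.044, 0.999, 0.0, 0.0]
wrist_force: [-0.8, 0.2, 0.5]
opening: 0.404
[0.55527131 0.30550647 0.0727401 ]
```

Lower to 0.0285, release, retract.

```bash

python3 -m pendant '[{"travel":[0,0,-1.8],"delta_rot":[0,0,0]},{"travel":[0,0,-1.3],"delta_rot":[0,0,0]},{"travel":[0,0,-0.7],"delta_rot":[0,0,0]},{"travel":[0,0,-0.3],"delta_rot":[0,0,0]},{"travel":[0,0,-0.2],"delta_rot":[0,0,0]},{"travel":[0,0,-0.1],"delta_rot":[0,0,0]},{"travel":[0,0,0],"delta_rot":[0,0,0]},{"travel":[0,0,0],"delta_rot":[0,0,0]},{"travel":[0,0,0],"delta_rot":[0,0,0]},{"travel":[0,0,0],"delta_rot":[0,0,0]}]'
python3 -m pendant '[{"travel":[0,0,0],"delta_rot":[0,0,0]},{"travel":[0,0,0],"delta_rot":[0,0,0]},{"travel":[0,0,0],"delta_rot":[0,0,0]},{"travel":[0,0,0],"delta_rot":[0,0,0]},{"travel":[0,0,0],"delta_rot":[0,0,0]},{"travel":[0,0,1],"delta_rot":[0,0,0]},{"travel":[0,0,3],"delta_rot":[0,0,0]},{"travel":[0,0,4],"delta_rot":[0,0,0]},{"travel":[0,0,4],"delta_rot":[0,0,0]},{"travel":[0,0,0],"delta_rot":[0,0,0]}]' 0
python3 - <<'E'
from m import *
im=snap('wrist','w11'); m=load('w11')[1]
print(observe()['position'])
g=cv2.cvtColor(im,cv2.COLOR_RGB2GRAY); k=(g<60); k[295:]=0
print('blk',rect(m,k,.028,2,100))
c=cv2.findContours(k.astype(np.uint8),cv2.RETR_CCOMP,2); 
for q,hh in zip(c[0],c[1][0]):
    if hh[3]>=0 and cv2.contourArea(q)>10: print('insert',q.reshape(-1,2).mean(0),cv2.contourArea(q),cast(m,q.reshape(-1,2).mean(0),.028)*1000)
# gauge block from scene/side: refine with horizontal edges
E
```

```text
time_s: 30.75
position: [0.555, 0.3056, 0.0282]
tool_rot: [-0.045, 0.999, 0.0, 0.0]
wrist_force: [0.1, 0.4, 0.6]
opening: 0.411
time_s: 31.75
position: [0.558, 0.3062, 0.1545]
tool_rot: [-0.044, 0.999, 0.002, 0.004]
wrist_force: [-0.2, 0.5, -0.2]
opening: 0.498
[0.55660093 0.30607047 0.1516044 ]
blk [((315, 236), 551.6, 304.6, 37.0, 33.5, 5.0)]
insert [317.15625 240.53125] 348.5 [[555.04871221 306.51686271  28.        ]]
```

View pics/w11.png

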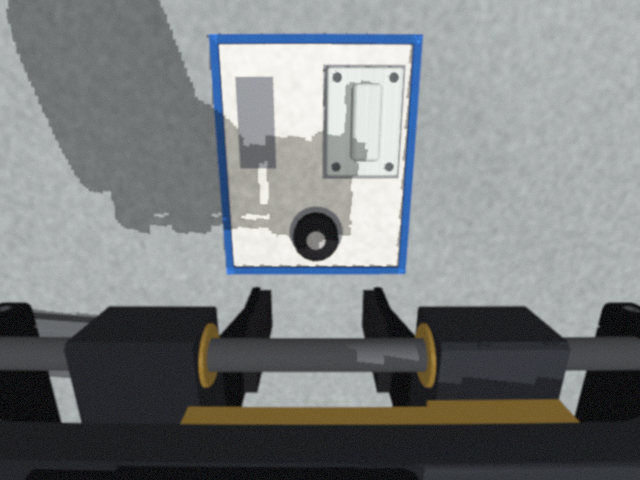

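```bash

python3 -m pendant '[{"travel":[1,-3.75,0.2],"delta_rot":[0,0,0]},{"travel":[1,-3.75,0.2],"delta_rot":[0,0,0]},{"travel":[1,-3.75,0.2],"delta_rot":[0,0,0]},{"travel":[1,-3.75,0.2],"delta_rot":[0,0,0]},{"travel":[1,-3.75,0.2],"delta_rot":[0,0,0]},{"travel":[1,-3.75,0.2],"delta_rot":[0,0,0]},{"travel":[1,-3.75,0.2],"delta_rot":[0,0,0]},{"travel":[1,-3.75,0.2],"delta_rot":[0,0,0]},{"travel":[1,-3.75,0.2],"delta_rot":[0,0,0]},{"travel":[1,-3.75,0.2],"delta_rot":[0,0,0]}]'
python3 -m pendant '[{"travel":[1,-3.75,0.2],"delta_rot":[0,0,0]},{"travel":[1,-3.75,0.2],"delta_rot":[0,0,0]},{"travel":[0,0,0],"delta_rot":[0,0,0]},{"travel":[0,0,0],"delta_rot":[0,0,0]},{"travel":[0,0,0],"delta_rot":[0,0,0]},{"travel":[0,0,0],"delta_rot":[0,0,0]},{"travel":[0,0,0],"delta_rot":[0,0,0]},{"travel":[0,0,0],"delta_rot":[0,0,0]},{"travel":[0,0,0],"delta_rot":[0,0,0]},{"travel":[0,0,0],"delta_rot":[0,0,0]}]'
python3 - <<'E'
from m import *
im=snap('wrist','w12'); m=load('w12')[1]
o=observe(); T=R.from_quat(o['tool_rot']).as_matrix()
print(o['joints'].round(2),o['position'],'jawdeg',np.degrees(np.arctan2(T[1,1],T[0,1])))
g=cv2.cvtColor(im,cv2.COLOR_RGB2GRAY)
ms=load('scene')[1]; print(cast(ms,[(209,255.6),(233.5,235),(243.5,239.5),(220,258.5)],.034)*1000)
E
```

```text
time_s: 32.8
position: [0.6546, -0.0709, 0.1672]
tool_rot: [-0.045, 0.999, 0.0, -0.001]
wrist_force: [0.4, 0.4, -0.4]
opening: 0.5
time_s: 33.8
position: [0.6749, -0.1443, 0.1721]
tool_rot: [-0.045, 0.999, -0.0, 0.0]
wrist_force: [-0.2, -0.1, -0.2]
opening: 0.499
[-0.43  0.58  0.86  1.47 -0.44  1.29  2.12] [ 0.6749324  -0.14440669  0.17209277] jawdeg 95.12092357515192
[[ 713.44802298 -134.26079977   34.        ]
 [ 653.84499116 -139.75171592   34.        ]
 [ 653.19023695 -118.48458313   34.        ]
 [ 708.53675782 -115.65584991   34.        ]]
```

View pics/w12.png

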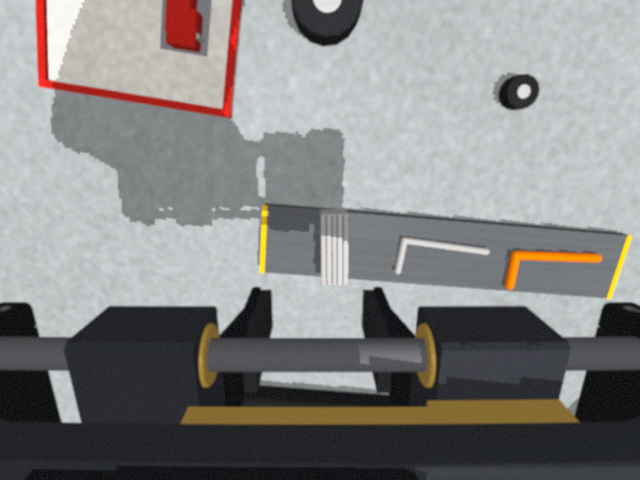

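```bash
python3 - <<'E'
from m import *
im,m=load('w12'); g=cv2.cvtColor(im,cv2.COLOR_RGB2GRAY).astype(int)
for r in range(208,290,8): print(r,g[r,312:356:2])
z=np.zeros(g.shape,bool); z[205:289,316:354]=1
k=cv2.morphologyEx((z&(g>125)).astype(np.uint8),cv2.MORPH_CLOSE,np.ones((3,5)))
print(rect(m,k,.034,2)); print('key leg',cast(m,[(397,272),(403,240)],.018)*1000)
E
```

```text
208 [ 66  73  70  75  83  89  93 101 106 106 111 115 121 127 129 130 140 155
 156 155 165 186]
216 [ 84  87  81  80 108 145 143 127 148 142 128 146 129 140 155 127 135 153
 131 125 124 127]
224 [114  97  82  86 106 147 140 115 149 139 124 143 124 135 154 123 136 150
 135 126 123 123]
232 [121  95  87  83 108 145 138 122 148 141 123 145 124 135 152 125 133 153
 133 125 126 124]
240 [119  93  82  77 127 215 217 182 226 222 193 223 193 217 232 173 161 176
 135 120 122 123]
248 [122  98  83  81 120 216 219 186 227 220 189 223 198 215 232 192 218 232
 177 117 122 122]
256 [124 102  81  85 119 213 221 185 224 222 184 221 194 216 231 192 221 230
 179 126 123 127]
264 [121 109  88  82 119 218 220 184 224 221 183 222 192 214 231 194 219 230
 175 126 125 118]
272 [125 116 101  94 124 213 220 184 224 221 185 224 195 214 229 190 219 230
 163 121 126 119]
280 [211 207 201 198 188 211 222 189 219 219 185 222 194 213 231 192 220 229
 204 198 197 201]
288 [212 211 207 204 199 203 207 207 209 200 202 208 209 203 201 200 198 195
 201 202 198 198]
[((335, 251), 682.5, -129.2, 63.1, 30.6, 5.1), ((339, 206), 646.5, -133.4, 28.6, 3.1, -84.9)]
key leg [[701.10754003 -72.85105416  18.        ]
 [672.23605731 -72.19182644  18.        ]]
```

```bash
python3 - <<'E'
from m import *
im,m=load('w12'); g=cv2.cvtColor(im,cv2.COLOR_RGB2GRAY).astype(float)
def edge(p,t):  # first subpixel crossing
    i=np.argmax(p>t); return i-1+(t-p[i-1])/(p[i]-p[i-1])
L=[];Rr=[]
for r in range(244,277,2):
    L.append((316+edge(g[r,316:330],160),r)); Rr.append((352-edge(g[r,340:353][::-1],170),r))
a=cast(m,L,.034)[:,:2]*1000; b=cast(m,Rr,.034)[:,:2]*1000
for q in(a,b):
    k=np.polyfit(q[:,0],q[:,1],1); print(q.mean(0),np.degrees(np.arctan(k[0])))
cc=g[195:300,322:346].mean(1); print(np.c_[np.arange(195,300),cc.round()][10:24].tolist(), cc[80:100].round())
print(cast(m,[(335,211),(335,285)],.034)*1000)
im2=cv2.resize(im[195:300,240:440],None,fx=4,fy=4,interpolation=2); cv2.imwrite('pics/c12.png',im2[:,:,::-1])
E
```

```text
[ 690.62047676 -140.26488698] 2.7973851228344304
[ 688.63775315 -118.01187612] 5.9360299740005615
[[205.0, 149.0], [206.0, 145.0], [207.0, 133.0], [208.0, 116.0], [209.0, 110.0], [210.0, 114.0], [211.0, 115.0], [212.0, 117.0], [213.0, 124.0], [214.0, 135.0], [215.0, 141.0], [216.0, 139.0], [217.0, 137.0], [218.0, 137.0]] [210. 210. 210. 211. 211. 210. 210. 210. 211. 209. 202. 201. 202. 204.
 202. 202. 202. 201. 201. 201.]
[[ 649.54266596 -132.68932905   34.        ]
 [ 711.19074093 -126.30187041   34.        ]]
```

View pics/c12.png

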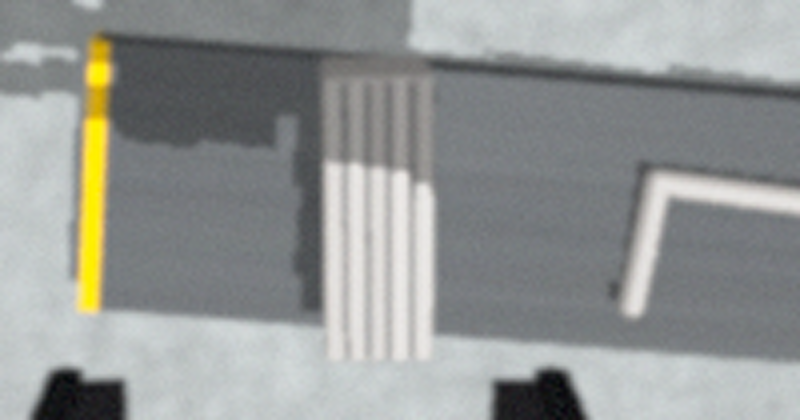

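```bash

python3 -m pendant '[{"travel":[0.65,1.46,-2.5],"delta_rot":[0,0,-0.005]},{"travel":[0,0,-3],"delta_rot":[0,0,0]},{"travel":[0,0,-3],"delta_rot":[0,0,0]},{"travel":[0,0,-2.7],"delta_rot":[0,0,0]},{"travel":[0,0,-1.4],"delta_rot":[0,0,0]},{"travel":[0,0,-0.7],"delta_rot":[0,0,0]},{"travel":[0,0,-0.5],"delta_rot":[0,0,0]},{"travel":[0,0,0],"delta_rot":[0,0,0]},{"travel":[0,0,0],"delta_rot":[0,0,0]},{"travel":[0,0,0],"delta_rot":[0,0,0]}]'
python3 -m pendant '[{"travel":[0,0,0],"delta_rot":[0,0,0]},{"travel":[0,0,0],"delta_rot":[0,0,0]},{"travel":[0,0,0],"delta_rot":[0,0,0]},{"travel":[0,0,0],"delta_rot":[0,0,0]},{"travel":[0,0,0],"delta_rot":[0,0,0]},{"travel":[0,0,0],"delta_rot":[0,0,0]},{"travel":[0,0,0],"delta_rot":[0,0,0]},{"travel":[0,0,0],"delta_rot":[0,0,0]},{"travel":[0,0,0],"delta_rot":[0,0,0]},{"travel":[0,0,0],"delta_rot":[0,0,0]}]' -1 35
python3 -c "
from h import *
o=observe();print(o['position'],o['joints'].round(2))"
```

```text
time_s: 34.85
position: [0.682, -0.1301, 0.0351]
tool_rot: [-0.042, 0.999, -0.0, 0.001]
wrist_force: [1.0, 0.8, 0.2]
opening: 0.499
time_s: 35.85
position: [0.6814, -0.1299, 0.0341]
tool_rot: [-0.042, 0.999, 0.0, 0.0]
wrist_force: [-1.3, 0.0, 2.9]
opening: 0.251
[ 0.68142959 -0.12992642  0.03414278] [-0.41  0.71  0.77  1.58 -0.54  1.08  2.16]
```

```bash

python3 -m pendant '[{"travel":[0,0,1.5],"delta_rot":[0,0,0]},{"travel":[0,0,3],"delta_rot":[0,0,0]},{"travel":[0,0,3.5],"delta_rot":[0,0,0]},{"travel":[-1.88,3.48,0],"delta_rot":[0,0,0.005]},{"travel":[-1.88,3.48,0],"delta_rot":[0,0,0]},{"travel":[-1.88,3.48,0],"delta_rot":[0,0,0]},{"travel":[-1.88,3.48,0],"delta_rot":[0,0,0]},{"travel":[-1.88,3.48,0],"delta_rot":[0,0,0]},{"travel":[-1.88,3.48,0],"delta_rot":[0,0,0]},{"travel":[-1.88,3.48,0],"delta_rot":[0,0,0]}]'
python3 -m pendant '[{"travel":[-1.88,3.48,0],"delta_rot":[0,0,0]},{"travel":[-1.88,3.48,0],"delta_rot":[0,0,0]},{"travel":[-1.88,3.48,0],"delta_rot":[0,0,0]},{"travel":[-1.88,3.48,0],"delta_rot":[0,0,0]},{"travel":[0,0,0],"delta_rot":[0,0,0]},{"travel":[0,0,-2],"delta_rot":[0,0,0]},{"travel":[0,0,-2],"delta_rot":[0,0,0]},{"travel":[0,0,0],"delta_rot":[0,0,0]},{"travel":[0,0,0],"delta_rot":[0,0,0]},{"travel":[0,0,0],"delta_rot":[0,0,0]}]'
python3 - <<'E'
from m import *
im=snap('wrist','w13'); m=load('w13')[1]
o=observe(); T=R.from_quat(o['tool_rot']).as_matrix()
print(o['joints'].round(2),o['position'],'jawdeg',np.degrees(np.arctan2(T[1,1],T[0,1])))
E
```

```text
time_s: 36.85
position: [0.5489, 0.1147, 0.1147]
tool_rot: [-0.044, 0.999, 0.0, 0.0]
wrist_force: [0.1, 0.7, -1.5]
opening: 0.244
time_s: 37.85
position: [0.4754, 0.2528, 0.0752]
tool_rot: [-0.044, 0.999, 0.0, 0.001]
wrist_force: [-0.3, 0.2, -2.6]
opening: 0.247
[-1.29  0.34  0.85  1.95 -0.31  0.98  1.37] [0.47540566 0.25291768 0.07519755] jawdeg 95.07898686505354
```

View pics/w13.png

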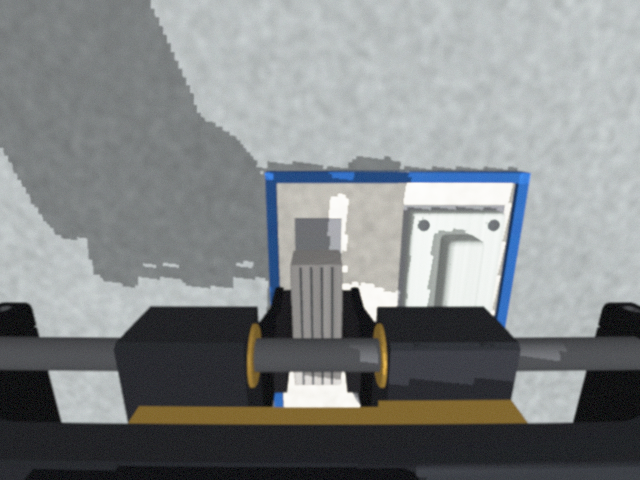

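```bash

python3 -m pendant '[{"travel":[-0.07,0,-1.8],"delta_rot":[0,0,0]},{"travel":[0,0,-1.3],"delta_rot":[0,0,0]},{"travel":[0,0,-0.8],"delta_rot":[0,0,0]},{"travel":[0,0,-0.4],"delta_rot":[0,0,0]},{"travel":[0,0,-0.2],"delta_rot":[0,0,0]},{"travel":[0,0,-0.1],"delta_rot":[0,0,0]},{"travel":[0,0,0],"delta_rot":[0,0,0]},{"travel":[0,0,0],"delta_rot":[0,0,0]},{"travel":[0,0,0],"delta_rot":[0,0,0]},{"travel":[0,0,0],"delta_rot":[0,0,0]}]'
python3 -c "
from h import *
o=observe();print(o['position'])"
```

```text
time_s: 38.9
position: [0.474, 0.253, 0.0282]
tool_rot: [-0.045, 0.999, 0.0, 0.0]
wrist_force: [-0.2, 0.4, -2.1]
opening: 0.248
[0.4739848  0.25297283 0.02821753]
```

```bash

python3 -m pendant '[{"travel":[0,0,0],"delta_rot":[0,0,0]},{"travel":[0,0,0],"delta_rot":[0,0,0]},{"travel":[0,0,0],"delta_rot":[0,0,0]},{"travel":[0,0,0],"delta_rot":[0,0,0]},{"travel":[0,0,0],"delta_rot":[0,0,0]},{"travel":[0,0,1],"delta_rot":[0,0,0]},{"travel":[0,0,3],"delta_rot":[0,0,0]},{"travel":[0,0,4],"delta_rot":[0,0,0]},{"travel":[0,0,4],"delta_rot":[0,0,0]},{"travel":[0,0,0],"delta_rot":[0,0,0]}]' -0.33
python3 -m pendant '[{"travel":[0,0,2],"delta_rot":[0,0,0]},{"travel":[0,0,2],"delta_rot":[0,0,0]},{"travel":[0,0,2],"delta_rot":[0,0,0]},{"travel":[0,0,0],"delta_rot":[0,0,0]},{"travel":[0,0,0],"delta_rot":[0,0,0]},{"travel":[0,0,0],"delta_rot":[0,0,0]},{"travel":[0,0,0],"delta_rot":[0,0,0]},{"travel":[0,0,0],"delta_rot":[0,0,0]},{"travel":[0,0,0],"delta_rot":[0,0,0]},{"travel":[0,0,0],"delta_rot":[0,0,0]}]'
python3 - <<'E'
from m import *
w=snap('wrist','w14'); a=snap('scene','sc14'); b=snap('side','sd14')
m=load('w14')[1]; print(observe()['position'])
# key displacement between before/after in fixed cameras
for f,g,(x0,x1,y0,y1) in(('scene','sc14',(246,380,255,345)),('side','sd14',(212,305,190,262))):
    d=np.abs(load(f)[0].astype(int)-load(g)[0]).max(2)[y0:y1,x0:x1]; print('key diff',f,(d>60).sum())
    i,mm=load(f); j,_=load(g)
    print(rect(mm,masks(i)['orange'],.02,1),rect(mm,masks(j)['orange'],.02,1))
cv2.imwrite('pics/c14.png',np.vstack([cv2.resize(w[120:300,130:430],(540,324)), np.hstack([cv2.resize(a[150:350,180:400],(270,245)),cv2.resize(b[150:350,200:420],(270,245))])])[:,:,::-1])
E
```

```text
time_s: 39.9
position: [0.4767, 0.2538, 0.1535]
tool_rot: [-0.044, 0.999, 0.003, 0.003]
wrist_force: [0.5, 0.5, -0.3]
opening: 0.335
time_s: 40.9
position: [0.4739, 0.2528, 0.2079]
tool_rot: [-0.044, 0.999, -0.0, -0.0]
wrist_force: [0.5, -0.3, -0.3]
opening: 0.338
[0.47390792 0.25282488 0.20798294]
key diff scene 0
[] []
key diff side 2699
[((253, 230), 677.2, 60.8, 83.8, 31.6, -66.2)] []
```

```bash
python3 - <<'E'
from m import *
im,m=load('w14'); g=cv2.cvtColor(im,cv2.COLOR_RGB2GRAY).astype(float)
# outline + block (dark or grey vs white floor) along tray axes; gauge expected centre
a=np.radians(5.1); e=np.array([np.cos(a),np.sin(a)]); n=np.array([-e[1],e[0]])
def prof(c,d,s,z):
    P=np.array(c)+np.outer(s,d); uv=proj(m,np.c_[P/1000,np.full(len(s),z)]); 
    return cv2.remap(g.astype(np.float32),uv[:,0].astype(np.float32)[None],uv[:,1].astype(np.float32)[None],1)[0].round().astype(int)
s=np.arange(-40,41,2.)
for z in(.028,.006):
    print(z,'along'); print(dict(zip(s.astype(int).tolist(),prof((474.6,252.9),e,s,z).tolist())))
s=np.arange(-22,23,1.)
for o in(-20,20): print('across',o,dict(zip(s.astype(int).tolist(),prof(np.array((474.6,252.9))+o*e,n,s,.028).tolist())))
# plate: hole centroids
for q in ((-31.1,-19.8),(-31.1,19.8),(31.1,19.8),(31.1,-19.8)):
    P=np.array((467.2,333.))+q[0]*e+q[1]*n; u,v=proj(m,np.r_[P,16]/1000)[0].round().astype(int)
    p=g[v-6:v+7,u-6:u+7]; w=np.clip(np.median(p)-25-p,0,None); yy,xx=np.mgrid[v-6:v+7,u-6:u+7]
    print('hole err',cast(m,((xx*w).sum()/w.sum(),(yy*w).sum()/w.sum()),.016)[0,:2]*1000-P)
E
```

```text
0.028 along
{-40: 181, -38: 179, -36: 127, -34: 103, -32: 102, -30: 120, -28: 125, -26: 126, -24: 126, -22: 124, -20: 126, -18: 126, -16: 129, -14: 130, -12: 183, -10: 200, -8: 201, -6: 200, -4: 201, -2: 201, 0: 200, 2: 199, 4: 198, 6: 200, 8: 201, 10: 199, 12: 198, 14: 199, 16: 199, 18: 199, 20: 199, 22: 200, 24: 197, 26: 199, 28: 205, 30: 234, 32: 238, 34: 237, 36: 236, 38: 234, 40: 238}
0.006 along
{-40: 179, -38: 182, -36: 181, -34: 168, -32: 105, -30: 100, -28: 104, -26: 124, -24: 125, -22: 126, -20: 126, -18: 124, -16: 125, -14: 125, -12: 128, -10: 130, -8: 157, -6: 200, -4: 200, -2: 202, 0: 200, 2: 202, 4: 201, 6: 199, 8: 199, 10: 198, 12: 200, 14: 201, 16: 199, 18: 198, 20: 199, 22: 199, 24: 198, 26: 200, 28: 200, 30: 199, 32: 200, 34: 198, 36: 211, 38: 237, 40: 238}
across -20 {-22: 187, -21: 227, -20: 236, -19: 236, -18: 233, -17: 215, -16: 183, -15: 166, -14: 160, -13: 140, -12: 120, -11: 117, -10: 132, -9: 132, -8: 121, -7: 119, -6: 129, -5: 136, -4: 126, -3: 112, -2: 117, -1: 128, 0: 126, 1: 114, 2: 115, 3: 129, 4: 133, 5: 125, 6: 108, 7: 120, 8: 134, 9: 133, 10: 119, 11: 116, 12: 148, 13: 202, 14: 235, 15: 243, 16: 245, 17: 245, 18: 246, 19: 247, 20: 248, 21: 247, 22: 245}
across 20 {-22: 206, -21: 236, -20: 243, -19: 244, -18: 244, -17: 242, -16: 237, -15: 235, -14: 229, -13: 202, -12: 164, -11: 157, -10: 183, -9: 201, -8: 198, -7: 181, -6: 183, -5: 202, -4: 204, -3: 184, -2: 173, -1: 189, 0: 199, 1: 191, 2: 177, 3: 188, 4: 208, 5: 207, 6: 182, 7: 176, 8: 195, 9: 212, 10: 203, 11: 179, 12: 175, 13: 204, 14: 234, 15: 242, 16: 243, 17: 242, 18: 243, 19: 241, 20: 241, 21: 241, 22: 241}
hole err [ 0.02119999 -0.75094102]
hole err [ 0.01357934 -0.28222327]
hole err [-0.34454004 -0.50802927]
hole err [-0.25150216 -0.60087857]
```

```bash
python3 -c "
from bench import job_done,observe
print(observe()['time_s']); print(job_done())"
```

```text
41.05
the job is handed in; nothing more can be done
None
```

Both kits are made up and the job is handed in at 41 s of the 106 s allowed. All five parts went on in the order listed, each gripped once. My last checks put every part within about 1 mm of its outline's centre.

| Part | Offset from outline centre | Alignment |
|---|---|---|
| Pawl arm | about 1 mm | bar fit gives -3.7° against the tray's -4.2°; a rougher line from the boss gave about -5.4° |
| Brass knob | about 0.3 mm | round |
| Cover plate | about 0.6 mm (four screw holes) | lined up |
| Black knob (middle-sized, 35.3 mm in the gripper) | about 1 mm | round |
| Gauge block | about 0.7 mm along, about 0.3 mm across | lined up |

- **Parts placed:** the pawl arm, brass knob, cover plate and black knob were each seen in the wrist camera after release, upright and inside their outlines. The gauge block was only checked by numbers, because the picture limit was reached before I could view the last one.
- **Hex keys:** the scene camera shows no change around them before and after the job. The side camera could not confirm this, because its before-and-after check did not match and the large key no longer showed. I put that down to the arm blocking the view but did not look at the picture.
- **Robot at hand-in:** the tool was 0.2 m above the blue tray, touching nothing. The wrist force readings stayed below 7 N throughout.

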